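Set up flask stoppers for UV treatment

ROBOT

A 6-joint arm with a two-finger parallel gripper is mounted at the origin on a cart in front of the work surface, level with it; the furniture and walls round the work are solid. World frame = base frame: x ahead of the robot, y to its left, z up, the work surface at z = 0. Lengths are in m, angles in rad, forces in N, time in s.
With the tool pointing down it reaches from about 0.3 to 1 m from the base axis. Payload 5.1 kg.
Tool frame: the origin (TCP) lies at the very end of the fingers, on their centre line; the grasp point (between the pads) lies grasp_offset behind it (grasp_offset is the distance from the TCP to the grasp point, in m); z points along the fingers, y is the line along which they close (so a half turn about z gives the same grasp; the last joint's range is limited). The gripper opens to 95 mm and grips with 3 to 60 N. Pads are 20 mm wide; open, the fingers measure 119 mm over their backs; the gripper's body (75 mm by 180 mm) begins 59 mm behind the grasp point.
Start: joints at [-1.211, 0.124, 1.65, -0, 1.367, -0.083], TCP at [0.278, -0.587, 0.215] pointing down, gripper open.
Joint ranges: [-2.61, 2.61], [-1.02, 2.33], [0.03, 2.71], [-1.35, 4.49], [0.32, 2.68], [-2.91, 2.91]. Speed limits (rad/s): [2.57, 2.57, 3.14, 3.14, 3.14, 3.14].

INTERFACE

Orientations are given as a unit quaternion [x, y, z, w].
In Python, from workcell import * gives the robot as it stands.
- The arm moves only by the tool move_arm, never from a script. Its argument "moves" is a list of rows, each an object of numbers: "x", "y", "z": the shift along the tool's x, y, z in m; "wx", "wy", "wz": the turn, a rotation vector about the tool's x, y, z in degrees. A call has exactly 5 rows; each row shifts and turns the commanded pose from where the row before left it, along the tool's axes as they then stand; what a row does not reach is not made up. A row lasts 1/10 s, in which the tool goes at most 50 mm and 8.59 degrees, less where a joint would pass 70% of its speed; a pose out of reach is approached as far as the arm can. A call is refused whole if a number of a shift passes 0.05 or a number of a turn 8.59, either way. A call with a gripper value outside its range is refused whole. "gripper" is the opening, from -1 (shut) to 1 (fully open), so that 0 is half open, set as the call begins (left out, the last holds). The fingers move at their own pace and stop on an object; "newtons" is the grip in N (left out, the last holds). Time passes only in rows, so rows that do not move let the fingers close, or fill a call up. It gives the time, the measured TCP pose, the force, the opening and the grip force at its end, in the units of the state.
- observe(): the state, without advancing time (a new reading comes with each control period).
- camera(name): name is "side" or "top"; returns a dict with "pixels" (420x560x3 uint8, red, green, blue), "mtx" (3x3 intrinsics, pixels), "T" (4x4, takes a point from camera to world coordinates). Camera axes: x right, y up, looking along -z (the intrinsics and any distortion apply to the point x, -y, -z); pixel columns grow to the right and rows downward; lengths in m; the calibration is good to about 2 mm. A picture is of the moment at which its call begins. There is no depth.
- finish_job(): hands the job in; it is judged then, once.
The state is a dict: "t": time; "joints": joint angles; "joint_vel": joint speeds; "joint_efforts": joint torques, N m; "ee_pos": TCP position; "orientation": TCP orientation; "force": force on the tool from outside, world axes, zero at the start; "torque": the same for the moment, N m; "finger_gap": finger opening in m; "finger_force": force on a finger pad.
Only numpy, scipy, OpenCV 4.12 (cv2) and the standard library are available. Lean on these libraries where they do the work, as an engineer would, in place of code of your own. Each camera call takes 0.05 s, during which the arm holds its last target. There are 200 camera calls.

TASK

Get the flask stoppers ready for UV treatment: lift the lamp head until its pawl rests on the green tooth, no higher, and spread the huddled stoppers in the tray into one even layer, with at least 15 mm clear between any two. With the lamp up, push the tray fully home under the lamp, and last of all, with everything in place, flip the lamp's lever fully over to on. Leave the timer, the marker and the dropper bottle alone.

Things in the scene. Friction and masses are not known exactly. Their poses are not given: they have to be found in the camera images.
- uv_stand: grey flat stand of a UV lamp, fixed to the bench; origin under the centre of its base plate (200 mm along x, 420 mm along y, 10 mm thick), z up. Its +y half is the open bay where the tray starts; above its -y half hangs the lamp head. A square aluminium post, 24 mm wide and 235 mm tall, stands at x = +115, y = -100 mm behind the lamp head and has three saw teeth on its +y side, 30 mm apart; the middle one is green (with a green stripe on the post's front)
- lamp (a joint): height of the white lamp head (hood 170 x 140 x 50 mm, underside 50 mm above the bench at 0) on the post, m; starts at 0, top stop 0.098. Its brass spring pawl clicks over each tooth on the way up and then rests on its flat top: the head hangs only at 0, 0.030, 0.060 (green tooth) or 0.090, sinks to the last of these when let go, and cannot go back down past a tooth. Lifting takes 5 to 10 N
- lamp_grip (a point): middle of the black grip bar that sticks out level from the lamp head along the stand's -y; bar 14 mm wide (stand's x) and 16 mm tall, this point 45 mm from the hood's side, end flange 29 mm further out; nothing above it, hood top 25 mm higher than this point
- tray (a joint): how far the blue tray has been slid along the stand's -y, m: 0 = out in the open bay (start), 0.200 = fully home under the lamp, against its stop. Slides with about 2 to 4 N and stays where it is left
- tray_floor (a point): centre of the tray's inner floor, moves with the tray; x and y as the stand's, z up. Inner floor 160 mm (x) by 182 mm (y), walls 4 mm thick and 15 mm high above the floor
- uv_switch (a joint): lamp toggle lever on the small yellow box, rad: 0 = off (leans 0.5 rad to the box's -x, start), 1.0 = on (fully over, leans 0.5 rad to the box's +x); stays where it is left, needs about 1 N at the tip
- uv_switch_tip (a point): centre of the lever's red ball (26 mm), on a rod whose pivot is 70 mm away, above the middle of the box and 22 mm above the bench; x axis of this point turns with the lever
- uv_switch_base: yellow switch box, 70 x 50 x 25 mm, fixed; origin under its centre, lever swings in its x-z plane
- timer: bystander: white timer 60 x 62 x 20 mm, origin under its centre; leave alone
- marker: bystander: marker pen 135 x 12 x 13 mm lying along its x, origin under its centre; leave alone
- indicator_a: bystander: dropper bottle, 38 mm diameter, 107 mm tall, origin under its centre; leave alone
- tray_knob (a point): grip point on the tray's upright black knob (15 mm diameter, 45 mm tall), 14 mm below its top, 30 mm above its bracket, and 50 mm outside the tray's +y end wall
- stopper1_mid (a point): middle of a loose white plastic flask stopper (some may be absent), 32 mm tall, 15 g: hexagonal head 24 mm wide and 5 mm high, then a plug that tapers from 20 mm to about 12 mm; this point lies on its axis 14 mm from the head's flat underside, z points along the plug away from the head; starts standing on its head, huddled with the others in the tray
- stopper2_mid (a point): middle of a loose white plastic flask stopper (some may be absent), 32 mm tall, 15 g: hexagonal head 24 mm wide and 5 mm high, then a plug that tapers from 20 mm to about 12 mm; this point lies on its axis 14 mm from the head's flat underside, z points along the plug away from the head; starts standing on its head, huddled with the others in the tray
- stopper3_mid (a point): middle of a loose white plastic flask stopper (some may be absent), 32 mm tall, 15 g: hexagonal head 24 mm wide and 5 mm high, then a plug that tapers from 20 mm to about 12 mm; this point lies on its axis 14 mm from the head's flat underside, z points along the plug away from the head; starts standing on its head, huddled with the others in the tray
- stopper4_mid (a point): middle of a loose white plastic flask stopper (some may be absent), 32 mm tall, 15 g: hexagonal head 24 mm wide and 5 mm high, then a plug that tapers from 20 mm to about 12 mm; this point lies on its axis 14 mm from the head's flat underside, z points along the plug away from the head; starts standing on its head, huddled with the others in the tray
- stopper5_mid (a point): middle of a loose white plastic flask stopper (some may be absent), 32 mm tall, 15 g: hexagonal head 24 mm wide and 5 mm high, then a plug that tapers from 20 mm to about 12 mm; this point lies on its axis 14 mm from the head's flat underside, z points along the plug away from the head; starts standing on its head, huddled with the others in the tray
- stopper6_mid (a point): middle of a loose white plastic flask stopper (some may be absent), 32 mm tall, 15 g: hexagonal head 24 mm wide and 5 mm high, then a plug that tapers from 20 mm to about 12 mm; this point lies on its axis 14 mm from the head's flat underside, z points along the plug away from the head; starts standing on its head, huddled with the others in the tray
- stopper7_mid (a point): middle of a loose white plastic flask stopper (some may be absent), 32 mm tall, 15 g: hexagonal head 24 mm wide and 5 mm high, then a plug that tapers from 20 mm to about 12 mm; this point lies on its axis 14 mm from the head's flat underside, z points along the plug away from the head; starts standing on its head, huddled with the others in the tray
- stopper8_mid (a point): middle of a loose white plastic flask stopper (some may be absent), 32 mm tall, 15 g: hexagonal head 24 mm wide and 5 mm high, then a plug that tapers from 20 mm to about 12 mm; this point lies on its axis 14 mm from the head's flat underside, z points along the plug away from the head; starts standing on its head, huddled with the others in the tray
- stopper9_mid (a point): middle of a loose white plastic flask stopper (some may be absent), 32 mm tall, 15 g: hexagonal head 24 mm wide and 5 mm high, then a plug that tapers from 20 mm to about 12 mm; this point lies on its axis 14 mm from the head's flat underside, z points along the plug away from the head; starts standing on its head, huddled with the others in the tray

How it is judged:
On the way, in this order (a step that is already met when the one before it is completed fails the run):
1. the lamp head hangs at the green tooth (value of joint lamp between 0.056 and 0.064 m), for 0.5 s.
2. the tray is fully home under the raised lamp (all of step 1 and value of joint tray above 0.194 m), for 0.2 s.
3. the lever is on, with the lamp at the green tooth, the tray home and the stoppers spread (all of step 2 and x of stopper1_mid in the frame of tray_floor between -0.08 and 0.08 m and y of stopper1_mid in the frame of tray_floor between -0.091 and 0.091 m and z of each of stopper1_mid, stopper2_mid, stopper3_mid, stopper4_mid, stopper5_mid, stopper6_mid, stopper7_mid, stopper8_mid, stopper9_mid in the frame of tray_floor below 0.022 m and x of stopper2_mid in the frame of tray_floor between -0.08 and 0.08 m and y of stopper2_mid in the frame of tray_floor between -0.091 and 0.091 m and horizontal distance between each of stopper2_mid, stopper3_mid, stopper4_mid, stopper5_mid, stopper6_mid, stopper7_mid, stopper8_mid, stopper9_mid and stopper1_mid above 0.036 m and x of stopper3_mid in the frame of tray_floor between -0.08 and 0.08 m and y of stopper3_mid in the frame of tray_floor between -0.091 and 0.091 m and horizontal distance between each of stopper3_mid, stopper4_mid, stopper5_mid, stopper6_mid, stopper7_mid, stopper8_mid, stopper9_mid and stopper2_mid above 0.036 m and x of stopper4_mid in the frame of tray_floor between -0.08 and 0.08 m and y of stopper4_mid in the frame of tray_floor between -0.091 and 0.091 m and horizontal distance between each of stopper4_mid, stopper5_mid, stopper6_mid, stopper7_mid, stopper8_mid, stopper9_mid and stopper3_mid above 0.036 m and x of stopper5_mid in the frame of tray_floor between -0.08 and 0.08 m and y of stopper5_mid in the frame of tray_floor between -0.091 and 0.091 m and horizontal distance between each of stopper5_mid, stopper6_mid, stopper7_mid, stopper8_mid, stopper9_mid and stopper4_mid above 0.036 m and x of stopper6_mid in the frame of tray_floor between -0.08 and 0.08 m and y of stopper6_mid in the frame of tray_floor between -0.091 and 0.091 m and horizontal distance between each of stopper6_mid, stopper7_mid, stopper8_mid, stopper9_mid and stopper5_mid above 0.036 m and x of stopper7_mid in the frame of tray_floor between -0.08 and 0.08 m and y of stopper7_mid in the frame of tray_floor between -0.091 and 0.091 m and horizontal distance between each of stopper7_mid, stopper8_mid, stopper9_mid and stopper6_mid above 0.036 m and x of stopper8_mid in the frame of tray_floor between -0.08 and 0.08 m and y of stopper8_mid in the frame of tray_floor between -0.091 and 0.091 m and horizontal distance between each of stopper8_mid, stopper9_mid and stopper7_mid above 0.036 m and x of stopper9_mid in the frame of tray_floor between -0.08 and 0.08 m and y of stopper9_mid in the frame of tray_floor between -0.091 and 0.091 m and horizontal distance between stopper9_mid and stopper8_mid above 0.036 m and value of joint uv_switch above 0.8 rad), for 0.2 s.
At the end, for the whole second after the job is handed in: Lamp head resting on the green tooth (joint 0.056 to 0.064), tray home (over 0.194), every stopper present lying or standing on the tray's floor between its walls with their middles more than 36 mm apart seen from above, lever on (over 0.8 rad) (all of step 3); the robot touches nothing.
It fails at once if timer, marker or dropper bottle shifted by more than 30 mm (distance of any of timer, marker, indicator_a from where it was at the start of the episode above 0.03 m).
Of stopper1, stopper2, stopper3, stopper4, stopper5, stopper6, stopper7, stopper8, stopper9 only 7 to 9 are there at a start; the rules pass over those that are not, and their reading is None.
At some moment in a run one of stopper1, stopper2, stopper3, stopper4, stopper5, stopper6, stopper7, stopper8, stopper9 may be knocked a few centimetres aside while the robot is not near it.
Once in a run the grip may slacken for a moment while it holds something.
It also fails if it takes over 210 s, if anything falls off the work surface, if the arm or the gripper's body presses on something with over 40 N, if the wrist force passes 120 N, or if a joint passes its speed limit or range.

## Working session

There is one attempt and no reset: what is moved stays moved. The work goes in short steps, Python scripts to look and compute and a tool call to move; the robot and the scene stay as the last step left them, time stands still between calls to the robot, and variables do not carry over. Pictures are saved under pics/ and viewed, at most 14 in all, crops included, and the job is handed in when it is done.

Besides the shell and the picture viewer there is one more tool, called after ">>>" as a command line: name --argument value ..., lists and objects as JSON in quotes. move_arm: Moves the arm, as the interface text tells. Its arguments: {"type":"object","properties":{"moves":{"type":"array"},"gripper":{"type":"number"},"newtons":{"type":"number"}},"required":["moves"]}

```bash
ls; mkdir -p pics; cat > h.py <<'E'
from workcell import *
import numpy as np, cv2
def shot(n,f=None):
    c=camera(n)
    if f: cv2.imwrite('pics/'+f,c['pixels'][:,:,::-1])
    return c
def ray(c,u,v):
    d=np.linalg.inv(c['mtx'])@np.array([u,v,1.]); d=np.array([d[0],-d[1],-d[2]])
    T=c['T']; return T[:3,3],T[:3,:3]@d
def onz(c,u,v,z):
    o,d=ray(c,u,v); return o+d*(z-o[2])/d[2]
def pix(c,p):
    T=c['T']; q=T[:3,:3].T@(np.array(p)-T[:3,3]); q=np.array([q[0],-q[1],-q[2]]); q=c['mtx']@q; return q[:2]/q[2]
E
python3 - <<'E'
from h import *
for n in('top','side'):
    c=shot(n,n+'0.png'); print(n,c.keys(),c['mtx'].round(1).tolist(),c['T'].round(3).tolist())
s=observe();print({k:np.round(v,3).tolist() for k,v in s.items()})
try: print(grasp_offset)
except Exception as e: print(e)
E
```

```text
pics
top dict_keys(['pixels', 'mtx', 'T']) [[438.6, 0.0, 280.6], [0.0, 438.6, 205.1], [0.0, 0.0, 1.0]] [[-0.005, 0.996, -0.09, 0.482], [-1.0, -0.004, 0.012, -0.039], [0.011, 0.09, 0.996, 1.159], [0.0, 0.0, 0.0, 1.0]]
side dict_keys(['pixels', 'mtx', 'T']) [[542.6, 0.0, 278.4], [0.0, 542.6, 212.1], [0.0, 0.0, 1.0]] [[-0.891, 0.223, -0.395, 0.018], [-0.453, -0.447, 0.771, 1.064], [-0.005, 0.866, 0.5, 0.81], [0.0, 0.0, 0.0, 1.0]]
{'t': 0.1, 'joints': [-1.211, 0.124, 1.652, -0.0, 1.368, -0.083], 'joint_vel': [-0.001, -0.001, -0.002, 0.002, -0.001, 0.001], 'joint_efforts': [0.001, -41.888, -36.11, 0.078, 0.046, -0.0], 'ee_pos': [0.278, -0.587, 0.213], 'orientation': [0.976, 0.22, -0.0, -0.001], 'force': [-0.515, 0.024, 0.012], 'torque': [0.015, 0.009, 0.029], 'finger_force': 0.0, 'finger_gap': 0.095}
0.0188
```

View pics/top0.png

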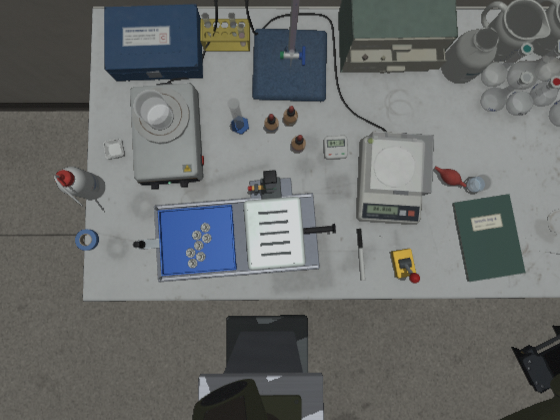

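View pics/side0.png

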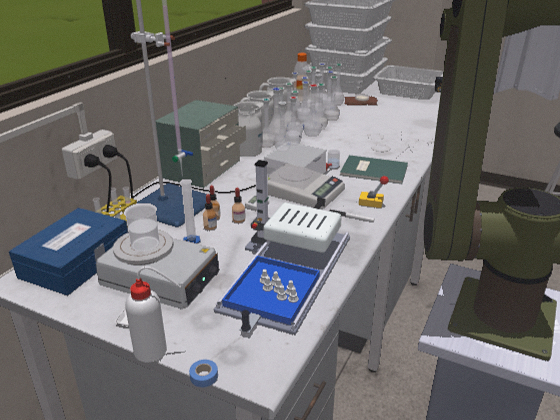

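The top view shows the stand with the tray at (197,240), 7 stoppers around (200,245), the knob at (139,244), the lamp at (275,235), the grip at (320,229) and the lever ball at (415,278). The stand's +y is image left, which is world +y.

```bash
python3 - <<'E'
from h import *
c=shot('top'); im=c['pixels']; 
a=cv2.resize(im[190:290,125:345],None,fx=3.6,fy=3.6,interpolation=cv2.INTER_CUBIC)
d=shot('side'); b=cv2.resize(d['pixels'][150:340,210:410],None,fx=3,fy=3,interpolation=cv2.INTER_CUBIC)
cv2.imwrite('pics/t1.png',a[:,:,::-1]); cv2.imwrite('pics/s1.png',b[:,:,::-1])
hsv=cv2.cvtColor(im,cv2.COLOR_RGB2HSV)
m=cv2.inRange(hsv,(105,150,60),(125,255,255)); m[:190]=0;m[300:]=0;m[:,:150]=0
m=cv2.morphologyEx(m,cv2.MORPH_CLOSE,np.ones((15,15)))
r=cv2.minAreaRect(max(cv2.findContours(m,0,2)[0],key=cv2.contourArea)); bx=cv2.boxPoints(r); print(r,bx)
P=np.array([onz(c,*p,.03) for p in bx]); print(P.round(4), P.mean(0)); 
for i in range(4): e=P[(i+1)%4]-P[i]; print(np.linalg.norm(e), np.degrees(np.arctan2(e[1],e[0])))
m=cv2.inRange(hsv,(0,170,80),(6,255,255))|cv2.inRange(hsv,(174,170,80),(180,255,255)); m[:260]=0
M=cv2.moments(m,True); u,v=M['m10']/M['m00'],M['m01']/M['m00']; print('ball',u,v,M['m00'],onz(c,u,v,.083))
m=cv2.inRange(hsv,(20,150,100),(35,255,255)); m[:230]=0
k=max(cv2.findContours(m,0,2)[0],key=cv2.contourArea); r=cv2.minAreaRect(k); print('box',r,[onz(c,*p,.025).round(3)[:2].tolist() for p in cv2.boxPoints(r)])
E
```

```text
((196.11683654785156, 239.71066284179688), (64.67337799072266, 75.15988159179688), 85.42607879638672) [[156.0779  210.47379]
 [230.9984  204.48013]
 [236.15578 268.94754]
 [161.23528 274.9412 ]]
[[0.572  0.268  0.03  ]
 [0.5867 0.0755 0.03  ]
 [0.4216 0.0616 0.03  ]
 [0.4076 0.2517 0.03  ]] [0.49697413 0.16419394 0.03      ]
0.1931001019821175 -85.64461054654416
0.16565912090220855 -175.17810178142375
0.1906087330645855 94.19913946663796
0.16517848764186677 5.687802356773406
ball 414.3731343283582 277.32835820895525 67.0 [ 0.40161732 -0.37694693  0.083     ]
box ((403.73077392578125, 262.6538391113281), (26.671794891357422, 18.43491554260254), 78.69007110595703) [[0.464, -0.34], [0.473, -0.387], [0.406, -0.398], [0.397, -0.351]]
```

View pics/t1.png

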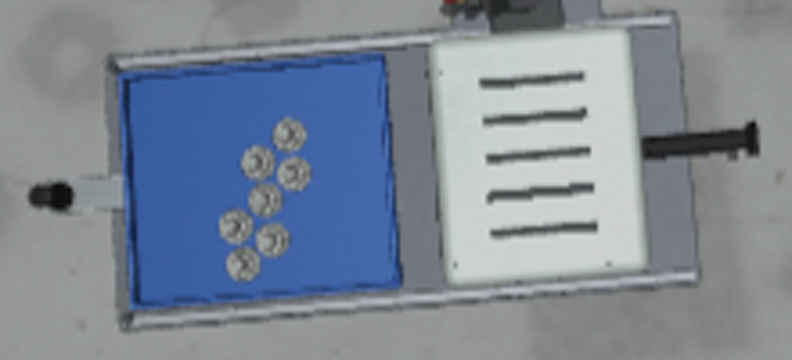

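View pics/s1.png

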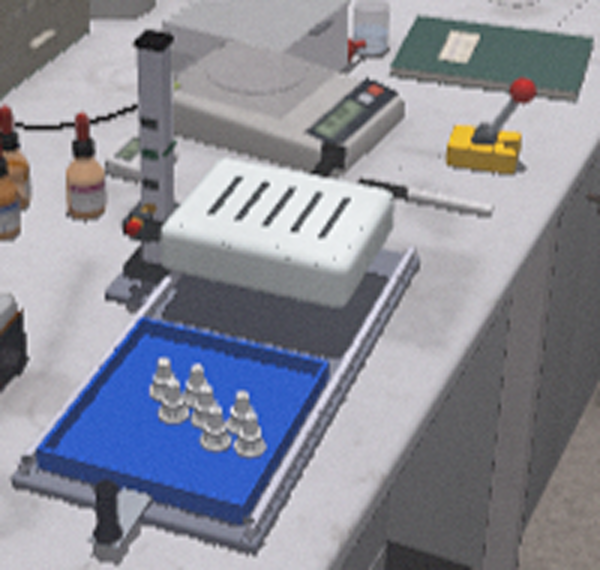

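Top crop: 7 separate standing stoppers at crop px (290,135), (257,161), (294,173), (265,200), (236,227), (271,240) and (242,264), with the grip bar at (690,145) and knob at (50,195). The side crop confirms they all stand, with plug tops at about (163,363) for A and (249,416) for G.

```bash
cat >> h.py <<'E'
from scipy.spatial.transform import Rotation as R
def tri(c,p,d,q):
    o1,a=ray(c,*p); o2,b=ray(d,*q); a/=np.linalg.norm(a); b/=np.linalg.norm(b)
    s=np.linalg.lstsq(np.c_[a,-b],o2-o1,rcond=None)[0]; P=o1+a*s[0]; Q=o2+b*s[1]; return (P+Q)/2,np.linalg.norm(P-Q)
def go(x,y,z,yaw):
    "yaw: world angle of tool y (deg, mod 180). prints wz first, then shift in axes after the turn"
    s=observe(); r=R.from_quat(s['orientation']); ty=r.apply([0,1,0]); cur=np.degrees(np.arctan2(ty[1],ty[0]))
    dy=(yaw-cur+90)%180-90; wz=-dy   # tool z down
    r2=r*R.from_rotvec([0,0,np.radians(wz)]); d=r2.inv().apply(np.array([x,y,z])-s['ee_pos'])
    print('pos',np.round(s['ee_pos'],4),'yaw',round(cur,1),'-> wz',round(wz,1),'alt',round(wz-180*np.sign(wz),1),'shift mm',(d*1000).round(1), 'j6',round(s['joints'][5],2),'tz',r.apply([0,0,1]).round(3),'t',s['t'])
E
python3 - <<'E'
from h import *
c=shot('top');d=shot('side')
f=lambda u,v:(u/3.6+125,v/3.6+190)
g=lambda u,v:(u/3+210,v/3+150)
for n,p,q in(('A',(290,135),(163,362)),('F',(271,240),(241,395)),('G',(242,264),(249,414)),('knob',(57,194),(106,488)),('grip end',(755,138),(330,150)),('ball',None,(522,90)),('lampcornerTL',(432,42),(165,222)),('lampBL',(447,280),(352,292))):
    if p is None: p=((414.37-125)*3.6,(277.3-190)*3.6)
    P,e=tri(c,f(*p),d,g(*q)); print(n,P.round(4),e.round(4))
S=np.array([(290,135),(257,161),(294,173),(265,200),(236,227),(271,240),(242,264)])
a=np.radians(4.8); X=np.array([np.cos(a),np.sin(a)]);Y=np.array([-X[1],X[0]])
C=np.array([.497,.164])
for s in S:
    P=onz(c,*f(*s),.022); print(P.round(3),'tray xy mm',(1e3*X@(P[:2]-C)).round(),(1e3*Y@(P[:2]-C)).round())
print('grip',onz(c,*f(690,145),.083).round(4),'root',onz(c,*f(645,148),.083).round(4),'knob',onz(c,*f(50,194),.05).round(3))
for y in (onz(c,*f(*p),.1).round(4) for p in((432,42),(628,30),(447,280),(645,270))): print('hood',y)
p=onz(c,*f(690,145),.083); go(p[0],p[1],.18,4.8)
E
```

```text
A [0.5282 0.1394 0.04  ] 0.0023
F [0.4539 0.1515 0.0409] 0.001
G [0.4375 0.1714 0.042 ] 0.0011
knob [0.4876 0.3002 0.0482] 0.0025
grip end [ 0.5234 -0.1851  0.0751] 0.0028
ball [ 0.4004 -0.3787  0.0786] 0.002
lampcornerTL [0.5853 0.0338 0.0983] 0.0038
lampBL [0.4215 0.0241 0.0703] 0.0105
[0.528 0.142 0.022] tray xy mm 29.0 -25.0
[0.509 0.165 0.022] tray xy mm 12.0 0.0
[0.501 0.139 0.022] tray xy mm 2.0 -26.0
[0.481 0.159 0.022] tray xy mm -16.0 -4.0
[0.462 0.18  0.022] tray xy mm -33.0 18.0
[0.453 0.155 0.022] tray xy mm -45.0 -6.0
[0.436 0.175 0.022] tray xy mm -60.0 16.0
grip [ 0.5173 -0.1401  0.083 ] root [ 0.5154 -0.1094  0.083 ] knob [0.486 0.304 0.05 ]
hood [0.5869 0.0345 0.1   ]
hood [ 0.5945 -0.0976  0.1   ]
hood [0.4279 0.0242 0.1   ]
hood [ 0.4338 -0.1075  0.1   ]
pos [ 0.2784 -0.5871  0.2142] yaw -64.6 -> wz -69.4 alt 110.6 shift mm [425.4 275.5  34.4] j6 -0.08 tz [-0.     0.001 -1.   ] t 0.3
```

>>> move_arm --moves '[{"wz": -8.5}, {"wz": -8.5}, {"wz": -8.5}, {"wz": -8.5}, {"wz": -8.5}]'

```text
schema error: expected keys x, y, z, wx, wy, wz
```

>>> move_arm --moves '[{"wz": -8.5}, {"wz": -8.5}, {"wz": -8.5}, {"wz": -1.4}, {}]'

```text
schema error: expected keys x, y, z, wx, wy, wz
```

>>> move_arm --moves '[{"x": 0.04, "y": 0.026}, {"x": 0.04, "y": 0.026}, {"x": 0.04, "y": 0.026}, {"x": 0.04, "y": 0.026}, {"x": 0.04, "y": 0.026}]'

```text
schema error: expected keys x, y, z, wx, wy, wz
```

>>> move_arm --moves '[{"x": 0.04, "y": 0.026}, {"x": 0.04, "y": 0.026}, {"x": 0.04, "y": 0.026}, {"x": 0.04, "y": 0.026}, {}]' --gripper 0.0

```text
schema error: expected keys x, y, z, wx, wy, wz
```

```bash
python3 - <<'E'
from h import *
go(.518,-.147,.056,4.8)
c=shot('top','t2.png')
E
```

```text
pos [ 0.2784 -0.5871  0.2142] yaw -64.6 -> wz -69.4 alt 110.6 shift mm [418.4 275.6 158.4] j6 -0.08 tz [-0.     0.001 -1.   ] t 0.3
```

All keys are required in each row.

>>> move_arm --moves '[{"x": 0, "y": 0, "z": 0, "wx": 0, "wy": 0, "wz": -8.5}, {"x": 0, "y": 0, "z": 0, "wx": 0, "wy": 0, "wz": -8.5}, {"x": 0, "y": 0, "z": 0, "wx": 0, "wy": 0, "wz": -8.5}, {"x": 0, "y": 0, "z": 0, "wx": 0, "wy": 0, "wz": -8.5}, {"x": 0, "y": 0, "z": 0, "wx": 0, "wy": 0, "wz": -8.5}]'

```text
t: 0.85
ee_pos: [0.2785, -0.5873, 0.2146]
orientation: [0.828, 0.561, 0.0, -0.0]
force: [0.8, -0.2, -0.2]
finger_gap: 0.095
finger_force: 0.0
```

>>> move_arm --moves '[{"x": 0, "y": 0, "z": 0, "wx": 0, "wy": 0, "wz": -8.5}, {"x": 0, "y": 0, "z": 0, "wx": 0, "wy": 0, "wz": -8.5}, {"x": 0, "y": 0, "z": 0, "wx": 0, "wy": 0, "wz": -8.5}, {"x": 0, "y": 0, "z": 0, "wx": 0, "wy": 0, "wz": -1.4}, {"x": 0, "y": 0, "z": 0, "wx": 0, "wy": 0, "wz": 0}]'

```text
t: 1.35
ee_pos: [0.2785, -0.5873, 0.2146]
orientation: [0.678, 0.735, 0.0, -0.0]
force: [-0.4, 0.1, -0.4]
finger_gap: 0.0952
finger_force: 0.0
```

>>> move_arm --moves '[{"x": 0.04, "y": 0.026, "z": 0, "wx": 0, "wy": 0, "wz": 0}, {"x": 0.04, "y": 0.026, "z": 0, "wx": 0, "wy": 0, "wz": 0}, {"x": 0.04, "y": 0.026, "z": 0, "wx": 0, "wy": 0, "wz": 0}, {"x": 0.04, "y": 0.026, "z": 0, "wx": 0, "wy": 0, "wz": 0}, {"x": 0.04, "y": 0.026, "z": 0, "wx": 0, "wy": 0, "wz": 0}]'

```text
t: 1.85
ee_pos: [0.392, -0.3755, 0.2148]
orientation: [0.678, 0.735, 0.0, 0.0]
force: [0.6, 0.4, -0.5]
finger_gap: 0.0951
finger_force: 0.0
```

>>> move_arm --moves '[{"x": 0.04, "y": 0.026, "z": 0, "wx": 0, "wy": 0, "wz": 0}, {"x": 0.04, "y": 0.026, "z": 0, "wx": 0, "wy": 0, "wz": 0}, {"x": 0.04, "y": 0.026, "z": 0, "wx": 0, "wy": 0, "wz": 0}, {"x": 0.04, "y": 0.026, "z": 0, "wx": 0, "wy": 0, "wz": 0}, {"x": 0, "y": 0, "z": 0, "wx": 0, "wy": 0, "wz": 0}]' --gripper 0

```text
t: 2.35
ee_pos: [0.4835, -0.2048, 0.2149]
orientation: [0.675, 0.737, 0.001, 0.0]
force: [-0.6, -1.5, -0.9]
finger_gap: 0.0608
finger_force: 0.0
```

```bash
python3 - <<'E'
from h import *
go(.518,-.147,.056,4.8)
E
```

```text
pos [ 0.4835 -0.2048  0.2149] yaw 5.0 -> wz 0.2 alt -179.8 shift mm [ 54.5  39.  159. ] j6 -0.59 tz [ 0.001  0.001 -1.   ] t 2.35
```

>>> move_arm --moves '[{"x": 0.027, "y": 0.02, "z": 0, "wx": 0, "wy": 0, "wz": 0}, {"x": 0.0275, "y": 0.019, "z": 0, "wx": 0, "wy": 0, "wz": 0}, {"x": 0, "y": 0, "z": 0.03, "wx": 0, "wy": 0, "wz": 0}, {"x": 0, "y": 0, "z": 0.03, "wx": 0, "wy": 0, "wz": 0}, {"x": 0, "y": 0, "z": 0, "wx": 0, "wy": 0, "wz": 0}]'

```text
t: 2.85
ee_pos: [0.5129, -0.1509, 0.1499]
orientation: [0.678, 0.735, -0.002, -0.004]
force: [-0.9, 0.1, -0.5]
finger_gap: 0.048
finger_force: 0.0
```

```bash
python3 - <<'E'
from h import *
go(.518,-.147,.056,4.8)
c=shot('top'); d=shot('side')
a=cv2.resize(c['pixels'][180:280,230:350],None,fx=4,fy=4); b=cv2.resize(d['pixels'][150:250,270:390],None,fx=4,fy=4)
cv2.imwrite('pics/v3.png',np.vstack([a,b])[::1,:,::-1][:, :480][:800].copy()) if 0 else cv2.imwrite('pics/v3.png',cv2.resize(np.hstack([a,b]),(800,333))[:,:,::-1])
E
```

```text
pos [ 0.5129 -0.1509  0.1499] yaw 4.7 -> wz -0.1 alt 179.9 shift mm [ 3.1  6.2 93.9] j6 -0.47 tz [-0.008  0.003 -1.   ] t 2.85
```

View pics/v3.png

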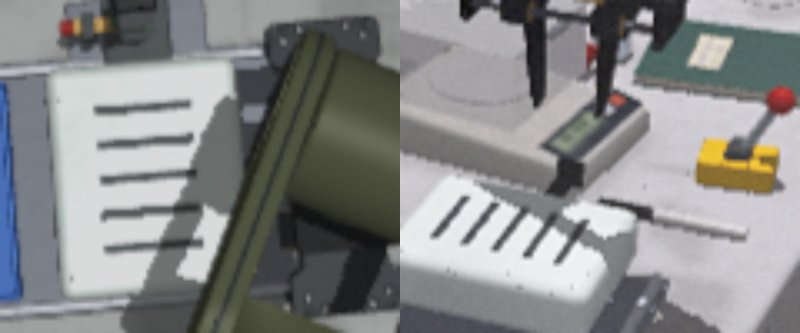

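The side view shows the fingers above the bar, one on each side of it (tips at (537,95) and (605,110), bar at (570,175)). I'll go down and grip.

>>> move_arm --moves '[{"x": 0.003, "y": 0.005, "z": 0.02, "wx": 0, "wy": 0, "wz": 0}, {"x": 0, "y": 0, "z": 0.025, "wx": 0, "wy": 0, "wz": 0}, {"x": 0, "y": 0, "z": 0.025, "wx": 0, "wy": 0, "wz": 0}, {"x": 0, "y": 0, "z": 0.018, "wx": 0, "wy": 0, "wz": 0}, {"x": 0, "y": 0, "z": 0, "wx": 0, "wy": 0, "wz": 0}]'

```text
t: 3.45
ee_pos: [0.52, -0.1485, 0.066]
orientation: [0.678, 0.735, -0.0, -0.001]
force: [-0.2, -0.1, -0.4]
finger_gap: 0.0478
finger_force: 0.0
```

>>> move_arm --moves '[{"x": 0, "y": 0, "z": 0.003, "wx": 0, "wy": 0, "wz": 0}, {"x": 0, "y": 0, "z": 0, "wx": 0, "wy": 0, "wz": 0}, {"x": 0, "y": 0, "z": 0, "wx": 0, "wy": 0, "wz": 0}, {"x": 0, "y": 0, "z": 0, "wx": 0, "wy": 0, "wz": 0}, {"x": 0, "y": 0, "z": 0, "wx": 0, "wy": 0, "wz": 0}]' --gripper -1 --newtons 35

```text
t: 3.95
ee_pos: [0.521, -0.1483, 0.0644]
orientation: [0.677, 0.736, -0.0, 0.0]
force: [-0.6, 0.3, 4.7]
finger_gap: 0.0138
finger_force: 35.0
```

>>> move_arm --moves '[{"x": 0, "y": 0, "z": 0, "wx": 0, "wy": 0, "wz": 0}, {"x": 0, "y": 0, "z": 0, "wx": 0, "wy": 0, "wz": 0}, {"x": 0, "y": 0, "z": 0, "wx": 0, "wy": 0, "wz": 0}, {"x": 0, "y": 0, "z": 0, "wx": 0, "wy": 0, "wz": 0}, {"x": 0, "y": 0, "z": 0, "wx": 0, "wy": 0, "wz": 0}]'

```text
t: 4.45
ee_pos: [0.521, -0.1483, 0.0644]
orientation: [0.677, 0.736, 0.0, 0.0]
force: [-2.1, 0.9, 5.5]
finger_gap: 0.0135
finger_force: 35.0
```

>>> move_arm --moves '[{"x": 0, "y": 0, "z": -0.01, "wx": 0, "wy": 0, "wz": 0}, {"x": 0, "y": 0, "z": -0.01, "wx": 0, "wy": 0, "wz": 0}, {"x": 0, "y": 0, "z": -0.01, "wx": 0, "wy": 0, "wz": 0}, {"x": 0, "y": 0, "z": -0.01, "wx": 0, "wy": 0, "wz": 0}, {"x": 0, "y": 0, "z": 0, "wx": 0, "wy": 0, "wz": 0}]'

```text
t: 4.95
ee_pos: [0.521, -0.1483, 0.1035]
orientation: [0.677, 0.736, 0.0, 0.0]
force: [2.8, -1.9, -6.3]
finger_gap: 0.0138
finger_force: 35.0
```

>>> move_arm --moves '[{"x": 0, "y": 0, "z": -0.01, "wx": 0, "wy": 0, "wz": 0}, {"x": 0, "y": 0, "z": -0.01, "wx": 0, "wy": 0, "wz": 0}, {"x": 0, "y": 0, "z": -0.01, "wx": 0, "wy": 0, "wz": 0}, {"x": 0, "y": 0, "z": 0, "wx": 0, "wy": 0, "wz": 0}, {"x": 0, "y": 0, "z": 0, "wx": 0, "wy": 0, "wz": 0}]'

```text
t: 5.45
ee_pos: [0.521, -0.1483, 0.1329]
orientation: [0.677, 0.736, 0.0, 0.0]
force: [3.9, -3.0, -5.7]
finger_gap: 0.0138
finger_force: 35.0
```

```bash
python3 - <<'E'
from h import *
d=shot('side')
cv2.imwrite('pics/v4.png',cv2.resize(d['pixels'][140:270,240:400],None,fx=4,fy=4)[:,:,::-1])
E
```

```text
(no output)
```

View pics/v4.png

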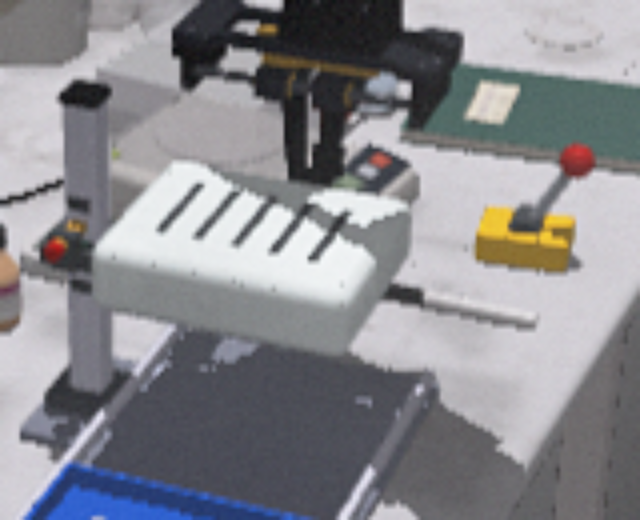

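The lamp head is up about 68 mm, with the pawl by the green tooth and the bar still gripped. I'll release it and look at the height.

>>> move_arm --moves '[{"x": 0, "y": 0, "z": 0.004, "wx": 0, "wy": 0, "wz": 0}, {"x": 0, "y": 0, "z": 0.004, "wx": 0, "wy": 0, "wz": 0}, {"x": 0, "y": 0, "z": 0, "wx": 0, "wy": 0, "wz": 0}, {"x": 0, "y": 0, "z": 0, "wx": 0, "wy": 0, "wz": 0}, {"x": 0, "y": 0, "z": 0, "wx": 0, "wy": 0, "wz": 0}]'

```text
t: 6.0
ee_pos: [0.521, -0.1483, 0.1248]
orientation: [0.677, 0.736, 0.0, 0.0]
force: [4.9, -3.3, -5.5]
finger_gap: 0.014
finger_force: 35.0
```

>>> move_arm --moves '[{"x": 0, "y": 0, "z": 0, "wx": 0, "wy": 0, "wz": 0}, {"x": 0, "y": 0, "z": 0, "wx": 0, "wy": 0, "wz": 0}, {"x": 0, "y": 0, "z": 0, "wx": 0, "wy": 0, "wz": 0}, {"x": 0, "y": 0, "z": 0, "wx": 0, "wy": 0, "wz": 0}, {"x": 0, "y": 0, "z": 0, "wx": 0, "wy": 0, "wz": 0}]' --gripper 0 --newtons 8

```text
t: 6.5
ee_pos: [0.5208, -0.1481, 0.1258]
orientation: [0.677, 0.736, 0.0, -0.0]
force: [1.3, -0.1, -0.1]
finger_gap: 0.0458
finger_force: 0.0
```

>>> move_arm --moves '[{"x": 0, "y": 0, "z": -0.03, "wx": 0, "wy": 0, "wz": 0}, {"x": 0, "y": 0, "z": -0.03, "wx": 0, "wy": 0, "wz": 0}, {"x": 0, "y": 0, "z": -0.03, "wx": 0, "wy": 0, "wz": 0}, {"x": -0.04, "y": -0.02, "z": 0, "wx": 0, "wy": 0, "wz": 0}, {"x": -0.04, "y": -0.02, "z": 0, "wx": 0, "wy": 0, "wz": 0}]'

```text
t: 7.0
ee_pos: [0.4883, -0.2317, 0.2177]
orientation: [0.676, 0.737, 0.0, 0.002]
force: [-0.2, 0.1, -0.8]
finger_gap: 0.0477
finger_force: 0.0
```

```bash
cat > st.py <<'E'
from h import *
import sys
def stoppers(c,z0=.017,dbg=None):
    "head centres (tray frame mm) from the top view: bright non-blue blobs in the tray, hough circles on upscaled crop"
    im=c['pixels'][190:300,140:330]; f=6
    g=cv2.resize(im,None,fx=f,fy=f,interpolation=cv2.INTER_CUBIC)
    hsv=cv2.cvtColor(g,cv2.COLOR_RGB2HSV)
    blue=cv2.inRange(hsv,(105,120,60),(125,255,255))
    cn=max(cv2.findContours(cv2.morphologyEx(blue,cv2.MORPH_CLOSE,np.ones((9,9))),0,2)[0],key=cv2.contourArea)
    hull=np.zeros_like(blue); cv2.fillPoly(hull,[cv2.convexHull(cn)],255)
    m=cv2.bitwise_and(cv2.bitwise_not(blue),cv2.erode(hull,np.ones((13,13))))
    m=cv2.morphologyEx(m,cv2.MORPH_OPEN,np.ones((11,11)))
    out=[]
    for k in cv2.findContours(m,0,2)[0]:
        A=cv2.contourArea(k)
        if A<1200: continue
        M=cv2.moments(k); out.append(((M['m10']/M['m00']+.5)/f-.5+140,(M['m01']/M['m00']+.5)/f-.5+190,int(A)))
    return out
a=np.radians(4.8); X=np.array([np.cos(a),np.sin(a)]);Y=np.array([-X[1],X[0]]);C=np.array([.497,.164])
def tray(p): p=np.array(p)[:2]-C; return (1e3*np.array([X@p,Y@p])).round(1)
def world(x,y): return C+X*x/1e3+Y*y/1e3
E
python3 - <<'E'
from st import *
c=shot('top');d=shot('side')
for u,v,A in stoppers(c): print(round(u,1),round(v,1),A,onz(c,u,v,.02).round(3),tray(onz(c,u,v,.02)))
cv2.imwrite('pics/v5.png',np.hstack([cv2.resize(d['pixels'][140:340,220:400],(540,600)),cv2.resize(c['pixels'][180:300,230:350],(260,260))[np.r_[0:260,[0]*340]]])[:,:,::-1])
print(observe()['ee_pos'],observe()['t'])
E
```

```text
196.2 259.5 5778 [0.446 0.165 0.02 ] [-51.    5.4]
190.1 252.5 2870 [0.464 0.181 0.02 ] [-31.6  19.8]
201.4 236.3 11652 [0.505 0.153 0.02 ] [  7.2 -12.1]
[ 0.48621974 -0.23464508  0.21622094] 7.1
```

View pics/v5.png

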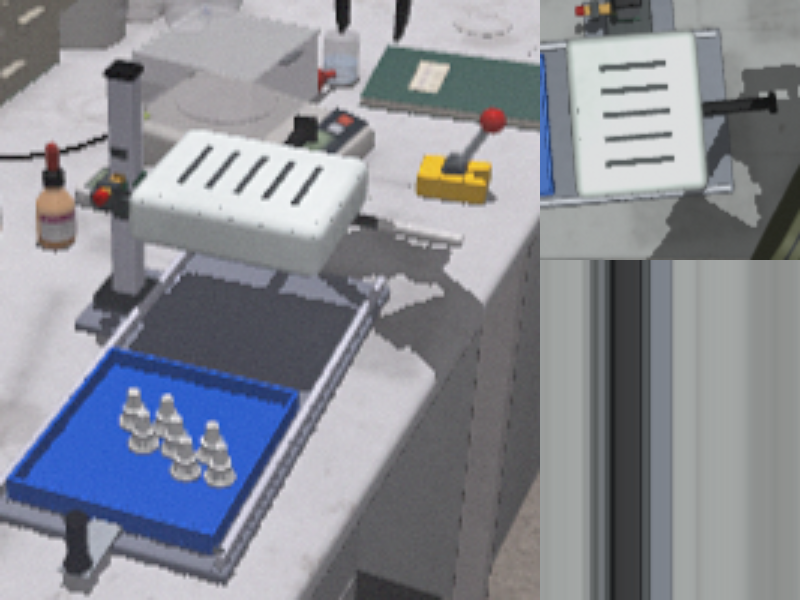

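The lamp hangs one tooth gap up (bar and hood clearly raised) and is released. All 7 stoppers are still standing in the huddle. Next I'll check the lamp height by triangulation and plan the move to stopper A.

```bash
python3 - <<'E'
from st import *
c=shot('top');d=shot('side')
print('bar end',tri(c,(338.4,227),d,(321.7,180)))
for n,p in dict(A=(29,-25),G=(-60,16)).items(): print(n,world(*p))
go(*world(29,-25),.09,64.8)
E
```

```text
bar end (array([ 0.52268835, -0.18589193,  0.13788961]), np.float64(0.0004563534696400928))
A [0.52799024 0.14151434]
G [0.43587158 0.17492322]
pos [ 0.4872 -0.2316  0.2156] yaw 4.6 -> wz -60.2 alt 119.8 shift mm [122.  354.9 125.9] j6 -0.62 tz [-0.     0.001 -1.   ] t 7.2
```

>>> move_arm --moves '[{"x": 0, "y": 0, "z": -0.004, "wx": 0, "wy": 0, "wz": -8.5}, {"x": 0, "y": 0, "z": -0.004, "wx": 0, "wy": 0, "wz": -8.5}, {"x": 0, "y": 0, "z": -0.004, "wx": 0, "wy": 0, "wz": -8.5}, {"x": 0, "y": 0, "z": -0.004, "wx": 0, "wy": 0, "wz": -8.5}, {"x": 0, "y": 0, "z": -0.004, "wx": 0, "wy": 0, "wz": -8.5}]' --gripper -0.41

```text
t: 7.7
ee_pos: [0.488, -0.2297, 0.2355]
orientation: [0.361, 0.933, 0.0, -0.0]
force: [0.1, -0.1, -0.2]
finger_gap: 0.0283
finger_force: 0.0
```

>>> move_arm --moves '[{"x": 0, "y": 0, "z": 0, "wx": 0, "wy": 0, "wz": -8.5}, {"x": 0, "y": 0, "z": 0, "wx": 0, "wy": 0, "wz": -8.5}, {"x": 0.012, "y": 0.035, "z": 0, "wx": 0, "wy": 0, "wz": 0}, {"x": 0.012, "y": 0.035, "z": 0, "wx": 0, "wy": 0, "wz": 0}, {"x": 0.012, "y": 0.035, "z": 0, "wx": 0, "wy": 0, "wz": 0}]'

```text
t: 8.2
ee_pos: [0.5009, -0.1185, 0.2354]
orientation: [0.222, 0.975, 0.0, -0.0]
force: [-0.2, 0.4, -0.2]
finger_gap: 0.0279
finger_force: 0.0
```

>>> move_arm --moves '[{"x": 0.012, "y": 0.035, "z": 0, "wx": 0, "wy": 0, "wz": 0}, {"x": 0.012, "y": 0.035, "z": 0, "wx": 0, "wy": 0, "wz": 0}, {"x": 0.012, "y": 0.035, "z": 0, "wx": 0, "wy": 0, "wz": 0}, {"x": 0.012, "y": 0.035, "z": 0, "wx": 0, "wy": 0, "wz": 0}, {"x": 0.012, "y": 0.035, "z": 0, "wx": 0, "wy": 0, "wz": 0}]'

```text
t: 8.7
ee_pos: [0.5222, 0.0658, 0.2355]
orientation: [0.222, 0.975, 0.0, -0.0]
force: [0.6, -1.1, 0.7]
finger_gap: 0.0279
finger_force: 0.0
```

>>> move_arm --moves '[{"x": 0.012, "y": 0.035, "z": 0, "wx": 0, "wy": 0, "wz": 0}, {"x": 0.012, "y": 0.035, "z": 0, "wx": 0, "wy": 0, "wz": 0}, {"x": 0, "y": 0, "z": 0, "wx": 0, "wy": 0, "wz": 0}, {"x": 0, "y": 0, "z": 0, "wx": 0, "wy": 0, "wz": 0}, {"x": 0, "y": 0, "z": 0, "wx": 0, "wy": 0, "wz": 0}]'

```text
t: 9.2
ee_pos: [0.5311, 0.1361, 0.2354]
orientation: [0.222, 0.975, -0.0, -0.0]
force: [0.1, 0.1, 0.1]
finger_gap: 0.0279
finger_force: 0.0
```

```bash
python3 - <<'E'
from st import *
go(*world(29,-25),.028,64.8)
E
```

```text
pos [0.5311 0.1361 0.2354] yaw 64.3 -> wz -0.5 alt 179.5 shift mm [  5.    3.7 207.4] j6 -0.97 tz [-0.001 -0.    -1.   ] t 9.2
```

>>> move_arm --moves '[{"x": 0.005, "y": 0.004, "z": 0.04, "wx": 0, "wy": 0, "wz": 0}, {"x": 0, "y": 0, "z": 0.04, "wx": 0, "wy": 0, "wz": 0}, {"x": 0, "y": 0, "z": 0.04, "wx": 0, "wy": 0, "wz": 0}, {"x": 0, "y": 0, "z": 0.035, "wx": 0, "wy": 0, "wz": 0}, {"x": 0, "y": 0, "z": 0, "wx": 0, "wy": 0, "wz": 0}]'

```text
t: 9.7
ee_pos: [0.5241, 0.1401, 0.0748]
orientation: [0.224, 0.975, -0.002, -0.005]
force: [-0.1, -0.3, 0.0]
finger_gap: 0.0282
finger_force: 0.0
```

```bash
python3 - <<'E'
from st import *
go(*world(29,-25),.028,64.8)
d=shot('side'); im=d['pixels'].copy()
a=cv2.resize(im[200:340,210:370],None,fx=5,fy=5,interpolation=cv2.INTER_CUBIC)[:600]
p=observe()['ee_pos']
q=(pix(d,p)-[210,200])*5; cv2.circle(a,tuple(q.astype(int)),4,(255,0,0),-1)
q=(pix(d,[p[0],p[1],.041])-[210,200])*5; cv2.circle(a,tuple(q.astype(int)),4,(0,255,0),-1); print(q)
cv2.imwrite('pics/v6.png',a[:,:,::-1])
E
```

```text
pos [0.5241 0.1401 0.0748] yaw 64.2 -> wz -0.6 alt 179.4 shift mm [-3.4  3.3 46.8] j6 -0.96 tz [-0.011 -0.002 -1.   ] t 9.7
[275.99520096 354.23213937]
```

View pics/v6.png

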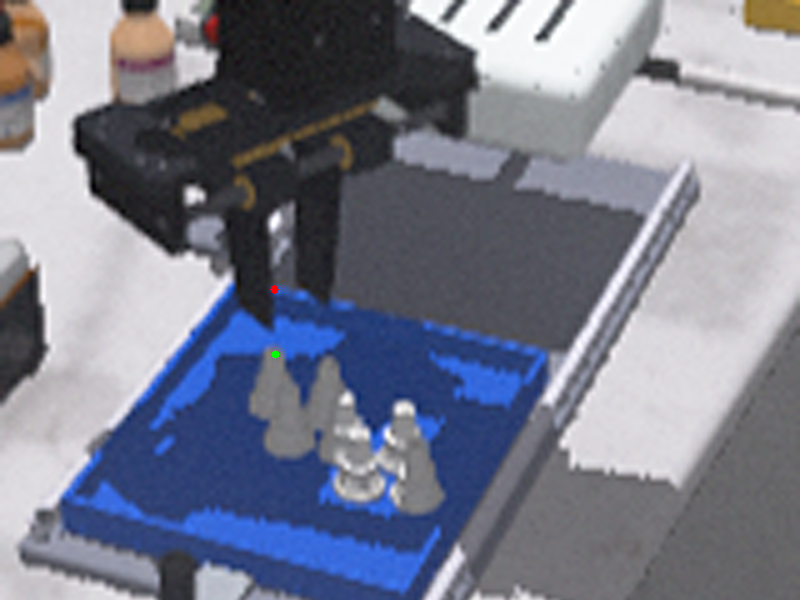

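A's plug top is at (275,350), right under the fingers (predicted at the green dot), with one finger on each side. I'll descend, grip, lift a little and check.

>>> move_arm --moves '[{"x": 0, "y": 0, "z": 0.02, "wx": 0, "wy": 0, "wz": 0}, {"x": 0, "y": 0, "z": 0.018, "wx": 0, "wy": 0, "wz": 0}, {"x": 0, "y": 0, "z": 0.01, "wx": 0, "wy": 0, "wz": 0}, {"x": 0, "y": 0, "z": 0.004, "wx": 0, "wy": 0, "wz": 0}, {"x": 0, "y": 0, "z": 0, "wx": 0, "wy": 0, "wz": 0}]'

```text
t: 10.25
ee_pos: [0.5294, 0.1419, 0.0297]
orientation: [0.223, 0.975, 0.0, 0.001]
force: [-0.6, -0.5, 0.5]
finger_gap: 0.0279
finger_force: 0.0
```

>>> move_arm --moves '[{"x": 0, "y": 0, "z": 0, "wx": 0, "wy": 0, "wz": 0}, {"x": 0, "y": 0, "z": 0, "wx": 0, "wy": 0, "wz": 0}, {"x": 0, "y": 0, "z": 0, "wx": 0, "wy": 0, "wz": 0}, {"x": 0, "y": 0, "z": 0, "wx": 0, "wy": 0, "wz": 0}, {"x": 0, "y": 0, "z": 0, "wx": 0, "wy": 0, "wz": 0}]' --gripper -1 --newtons 8

```text
t: 10.75
ee_pos: [0.5295, 0.1421, 0.0297]
orientation: [0.223, 0.975, 0.0, 0.001]
force: [-0.1, -0.5, 5.5]
finger_gap: 0.0161
finger_force: 8.3
```

```bash
python3 - <<'E'
from st import *
go(*world(62,-20),.033,64.8); print(tray(observe()['ee_pos']))
E
```

```text
pos [0.5295 0.1421 0.0297] yaw 64.3 -> wz -0.5 alt 179.5 shift mm [-24.9  19.6  -3.2] j6 -0.96 tz [ 0.002  0.    -1.   ] t 10.75
[ 30.6 -24.5]
```

>>> move_arm --moves '[{"x": 0, "y": 0, "z": -0.004, "wx": 0, "wy": 0, "wz": 0}, {"x": -0.0125, "y": 0.01, "z": 0, "wx": 0, "wy": 0, "wz": 0}, {"x": -0.0125, "y": 0.01, "z": 0, "wx": 0, "wy": 0, "wz": 0}, {"x": 0, "y": 0, "z": 0, "wx": 0, "wy": 0, "wz": 0}, {"x": 0, "y": 0, "z": 0, "wx": 0, "wy": 0, "wz": 0}]'

```text
t: 11.25
ee_pos: [0.559, 0.1491, 0.0321]
orientation: [0.223, 0.975, -0.0, -0.001]
force: [-0.8, 0.4, 0.1]
finger_gap: 0.0161
finger_force: 7.9
```

>>> move_arm --moves '[{"x": 0, "y": 0, "z": 0.004, "wx": 0, "wy": 0, "wz": 0}, {"x": 0, "y": 0, "z": 0, "wx": 0, "wy": 0, "wz": 0}, {"x": 0, "y": 0, "z": 0, "wx": 0, "wy": 0, "wz": 0}, {"x": 0, "y": 0, "z": 0, "wx": 0, "wy": 0, "wz": 0}, {"x": 0, "y": 0, "z": 0, "wx": 0, "wy": 0, "wz": 0}]'

```text
t: 11.75
ee_pos: [0.5595, 0.149, 0.0289]
orientation: [0.223, 0.975, -0.0, -0.0]
force: [-1.8, -1.3, 5.1]
finger_gap: 0.0165
finger_force: 8.3
```

>>> move_arm --moves '[{"x": 0, "y": 0, "z": 0, "wx": 0, "wy": 0, "wz": 0}, {"x": 0, "y": 0, "z": 0, "wx": 0, "wy": 0, "wz": 0}, {"x": 0, "y": 0, "z": 0, "wx": 0, "wy": 0, "wz": 0}, {"x": 0, "y": 0, "z": -0.01, "wx": 0, "wy": 0, "wz": 0}, {"x": 0, "y": 0, "z": -0.03, "wx": 0, "wy": 0, "wz": 0}]' --gripper -0.41

```text
t: 12.25
ee_pos: [0.557, 0.1487, 0.0659]
orientation: [0.223, 0.975, -0.001, -0.003]
force: [0.3, 0.3, -0.2]
finger_gap: 0.0281
finger_force: 0.0
```

```bash
python3 - <<'E'
from st import *
go(*world(-60,16),.0297,64.8)
d=shot('side'); im=d['pixels'].copy()
a=cv2.resize(im[200:340,210:370],None,fx=5,fy=5,interpolation=cv2.INTER_CUBIC)[:600]
cv2.imwrite('pics/v7.png',a[:,:,::-1])
E
```

```text
pos [0.557  0.1487 0.0659] yaw 64.3 -> wz -0.5 alt 179.5 shift mm [120.6 -27.7  37. ] j6 -0.95 tz [-0.007 -0.001 -1.   ] t 12.25
```

View pics/v7.png

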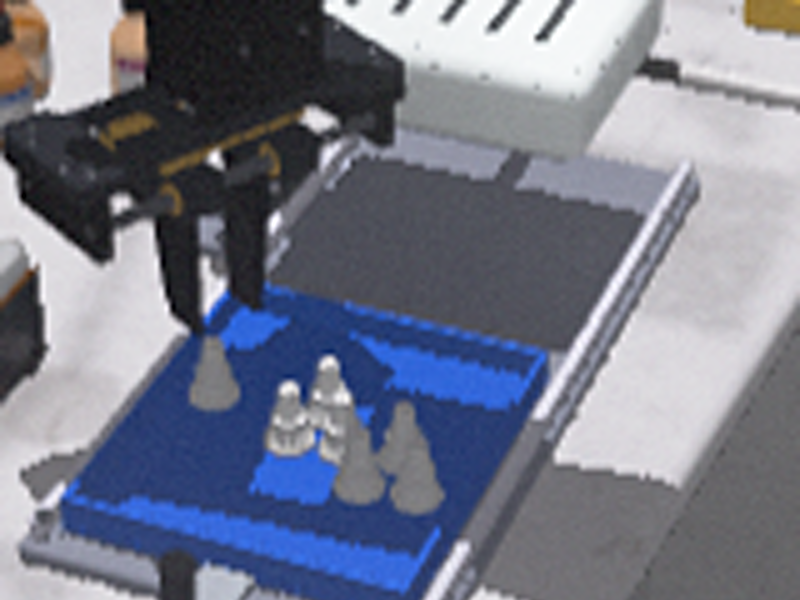

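A stands clear at (213,375) and the other six are undisturbed. I'll do the same with G.

>>> move_arm --moves '[{"x": 0.041, "y": -0.01, "z": 0, "wx": 0, "wy": 0, "wz": 0}, {"x": 0.041, "y": -0.01, "z": 0, "wx": 0, "wy": 0, "wz": 0}, {"x": 0.04, "y": -0.01, "z": 0, "wx": 0, "wy": 0, "wz": 0}, {"x": 0, "y": 0, "z": 0, "wx": 0, "wy": 0, "wz": 0}, {"x": 0, "y": 0, "z": 0, "wx": 0, "wy": 0, "wz": 0}]'

```text
t: 12.8
ee_pos: [0.4371, 0.1754, 0.0694]
orientation: [0.222, 0.975, 0.0, 0.001]
force: [0.3, -1.0, -0.2]
finger_gap: 0.0279
finger_force: 0.0
```

>>> move_arm --moves '[{"x": 0, "y": 0, "z": 0.018, "wx": 0, "wy": 0, "wz": 0}, {"x": 0, "y": 0, "z": 0.012, "wx": 0, "wy": 0, "wz": 0}, {"x": 0, "y": 0, "z": 0.01, "wx": 0, "wy": 0, "wz": 0}, {"x": 0, "y": 0, "z": 0, "wx": 0, "wy": 0, "wz": 0}, {"x": 0, "y": 0, "z": 0, "wx": 0, "wy": 0, "wz": 0}]'

```text
t: 13.3
ee_pos: [0.4372, 0.175, 0.0285]
orientation: [0.223, 0.975, -0.0, -0.0]
force: [0.2, -0.7, -0.0]
finger_gap: 0.0279
finger_force: 0.0
```

>>> move_arm --moves '[{"x": 0, "y": 0, "z": 0, "wx": 0, "wy": 0, "wz": 0}, {"x": 0, "y": 0, "z": 0, "wx": 0, "wy": 0, "wz": 0}, {"x": 0, "y": 0, "z": 0, "wx": 0, "wy": 0, "wz": 0}, {"x": 0, "y": 0, "z": 0, "wx": 0, "wy": 0, "wz": 0}, {"x": 0, "y": 0, "z": -0.004, "wx": 0, "wy": 0, "wz": 0}]' --gripper -1

```text
t: 13.8
ee_pos: [0.4366, 0.175, 0.0325]
orientation: [0.223, 0.975, -0.0, -0.0]
force: [-0.2, -0.0, -0.7]
finger_gap: 0.0164
finger_force: 7.9
```

>>> move_arm --moves '[{"x": 0.0065, "y": 0.0095, "z": 0, "wx": 0, "wy": 0, "wz": 0}, {"x": 0.0065, "y": 0.0095, "z": 0, "wx": 0, "wy": 0, "wz": 0}, {"x": 0.006, "y": 0.009, "z": 0, "wx": 0, "wy": 0, "wz": 0}, {"x": 0, "y": 0, "z": 0, "wx": 0, "wy": 0, "wz": 0}, {"x": 0, "y": 0, "z": 0.004, "wx": 0, "wy": 0, "wz": 0}]'

```text
t: 14.3
ee_pos: [0.4322, 0.2093, 0.029]
orientation: [0.222, 0.975, 0.0, 0.0]
force: [0.3, 1.4, 13.3]
finger_gap: 0.0165
finger_force: 8.9
```

>>> move_arm --moves '[{"x": 0, "y": 0, "z": 0, "wx": 0, "wy": 0, "wz": 0}, {"x": 0, "y": 0, "z": 0, "wx": 0, "wy": 0, "wz": 0}, {"x": 0, "y": 0, "z": 0, "wx": 0, "wy": 0, "wz": 0}, {"x": 0, "y": 0, "z": 0, "wx": 0, "wy": 0, "wz": 0}, {"x": 0, "y": 0, "z": 0, "wx": 0, "wy": 0, "wz": 0}]'

```text
t: 14.8
ee_pos: [0.4321, 0.2085, 0.0287]
orientation: [0.223, 0.975, 0.0, 0.0]
force: [1.2, 1.5, 2.0]
finger_gap: 0.0166
finger_force: 8.0
```

>>> move_arm --moves '[{"x": 0, "y": 0, "z": 0, "wx": 0, "wy": 0, "wz": 0}, {"x": 0, "y": 0, "z": 0, "wx": 0, "wy": 0, "wz": 0}, {"x": 0, "y": 0, "z": 0, "wx": 0, "wy": 0, "wz": 0}, {"x": 0, "y": 0, "z": -0.01, "wx": 0, "wy": 0, "wz": 0}, {"x": 0, "y": 0, "z": -0.03, "wx": 0, "wy": 0, "wz": 0}]' --gripper -0.41

```text
t: 15.3
ee_pos: [0.4287, 0.2072, 0.066]
orientation: [0.223, 0.975, -0.003, -0.004]
force: [0.5, 0.2, -0.2]
finger_gap: 0.0284
finger_force: 0.0
```

```bash
python3 - <<'E'
from st import *
go(*world(-33,18),.0297,4.8)
d=shot('side'); im=d['pixels'].copy()
a=cv2.resize(im[200:340,210:370],None,fx=5,fy=5,interpolation=cv2.INTER_CUBIC)[:600]
for p in [(12,0),(2,-26),(-16,-4),(-33,18),(-45,-6)]:
    q=(pix(d,[*world(*p),.043])-[210,200])*5; cv2.circle(a,tuple(q.astype(int)),3,(255,0,0),-1)
cv2.imwrite('pics/v8.png',a[:,:,::-1])
E
```

```text
pos [0.4287 0.2072 0.066 ] yaw 64.3 -> wz 59.5 alt -120.5 shift mm [-30.7  31.8  36.1] j6 -0.78 tz [-0.009 -0.003 -1.   ] t 15.3
```

View pics/v8.png

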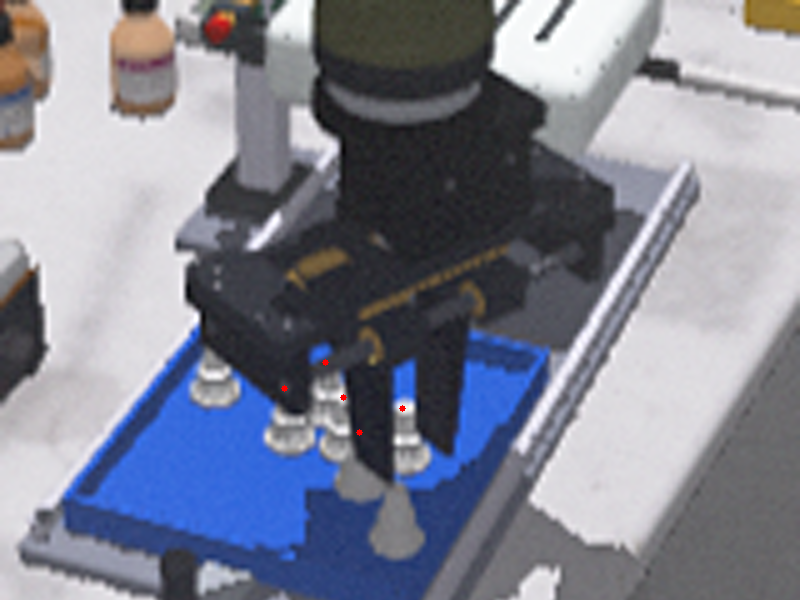

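G stands moved at (397,520), and the remaining stoppers match the predicted dots. I'll rotate to closing along the stand's x, then do E and C.

>>> move_arm --moves '[{"x": 0, "y": 0, "z": 0, "wx": 0, "wy": 0, "wz": 8.5}, {"x": 0, "y": 0, "z": 0, "wx": 0, "wy": 0, "wz": 8.5}, {"x": 0, "y": 0, "z": 0, "wx": 0, "wy": 0, "wz": 8.5}, {"x": 0, "y": 0, "z": 0, "wx": 0, "wy": 0, "wz": 8.5}, {"x": 0, "y": 0, "z": 0, "wx": 0, "wy": 0, "wz": 8.5}]'

```text
t: 15.85
ee_pos: [0.4315, 0.2083, 0.0689]
orientation: [0.563, 0.826, -0.001, -0.0]
force: [-0.8, -0.2, 0.6]
finger_gap: 0.0283
finger_force: 0.0
```

>>> move_arm --moves '[{"x": 0, "y": 0, "z": 0, "wx": 0, "wy": 0, "wz": 8.5}, {"x": 0, "y": 0, "z": 0, "wx": 0, "wy": 0, "wz": 8.5}, {"x": -0.032, "y": 0.028, "z": 0, "wx": 0, "wy": 0, "wz": 0}, {"x": 0, "y": 0, "z": 0, "wx": 0, "wy": 0, "wz": 0}, {"x": 0, "y": 0, "z": 0, "wx": 0, "wy": 0, "wz": 0}]'

```text
t: 16.35
ee_pos: [0.4625, 0.1785, 0.0689]
orientation: [0.678, 0.735, -0.0, -0.0]
force: [-0.0, -0.1, -0.1]
finger_gap: 0.028
finger_force: 0.0
```

```bash
python3 - <<'E'
from st import *
go(*world(-33,18),.0297,4.8)
E
```

```text
pos [0.4625 0.1785 0.0689] yaw 4.7 -> wz -0.1 alt 179.9 shift mm [ 0.7  0.2 39.2] j6 0.18 tz [-0.001 -0.    -1.   ] t 16.35
```

>>> move_arm --moves '[{"x": 0, "y": 0, "z": 0.018, "wx": 0, "wy": 0, "wz": 0}, {"x": 0, "y": 0, "z": 0.012, "wx": 0, "wy": 0, "wz": 0}, {"x": 0, "y": 0, "z": 0.01, "wx": 0, "wy": 0, "wz": 0}, {"x": 0, "y": 0, "z": 0, "wx": 0, "wy": 0, "wz": 0}, {"x": 0, "y": 0, "z": 0, "wx": 0, "wy": 0, "wz": 0}]'

```text
t: 16.85
ee_pos: [0.4621, 0.1792, 0.0284]
orientation: [0.677, 0.736, -0.0, -0.0]
force: [0.9, -0.3, -0.5]
finger_gap: 0.028
finger_force: 0.0
```

>>> move_arm --moves '[{"x": 0, "y": 0, "z": 0, "wx": 0, "wy": 0, "wz": 0}, {"x": 0, "y": 0, "z": 0, "wx": 0, "wy": 0, "wz": 0}, {"x": 0, "y": 0, "z": 0, "wx": 0, "wy": 0, "wz": 0}, {"x": 0, "y": 0, "z": 0, "wx": 0, "wy": 0, "wz": 0}, {"x": 0, "y": 0, "z": -0.004, "wx": 0, "wy": 0, "wz": 0}]' --gripper -1

```text
t: 17.35
ee_pos: [0.4622, 0.1789, 0.0325]
orientation: [0.677, 0.736, -0.0, -0.0]
force: [-0.5, -0.7, -0.1]
finger_gap: 0.0164
finger_force: 7.9
```

>>> move_arm --moves '[{"x": 0.014, "y": 0.006, "z": 0, "wx": 0, "wy": 0, "wz": 0}, {"x": 0.014, "y": 0.006, "z": 0, "wx": 0, "wy": 0, "wz": 0}, {"x": 0.014, "y": 0.006, "z": 0, "wx": 0, "wy": 0, "wz": 0}, {"x": 0, "y": 0, "z": 0, "wx": 0, "wy": 0, "wz": 0}, {"x": 0, "y": 0, "z": 0.004, "wx": 0, "wy": 0, "wz": 0}]'

```text
t: 17.85
ee_pos: [0.4775, 0.2232, 0.0289]
orientation: [0.677, 0.736, 0.0, 0.0]
force: [-0.7, -0.9, 14.2]
finger_gap: 0.0164
finger_force: 9.0
```

>>> move_arm --moves '[{"x": 0, "y": 0, "z": 0, "wx": 0, "wy": 0, "wz": 0}, {"x": 0, "y": 0, "z": 0, "wx": 0, "wy": 0, "wz": 0}, {"x": 0, "y": 0, "z": 0, "wx": 0, "wy": 0, "wz": 0}, {"x": 0, "y": 0, "z": 0, "wx": 0, "wy": 0, "wz": 0}, {"x": 0, "y": 0, "z": 0, "wx": 0, "wy": 0, "wz": 0}]'

```text
t: 18.35
ee_pos: [0.4771, 0.2222, 0.0288]
orientation: [0.677, 0.736, 0.0, 0.0]
force: [0.7, 0.4, 2.4]
finger_gap: 0.0162
finger_force: 8.1
```

>>> move_arm --moves '[{"x": 0, "y": 0, "z": 0, "wx": 0, "wy": 0, "wz": 0}, {"x": 0, "y": 0, "z": 0, "wx": 0, "wy": 0, "wz": 0}, {"x": 0, "y": 0, "z": 0, "wx": 0, "wy": 0, "wz": 0}, {"x": 0, "y": 0, "z": -0.01, "wx": 0, "wy": 0, "wz": 0}, {"x": 0, "y": 0, "z": -0.03, "wx": 0, "wy": 0, "wz": 0}]' --gripper -0.41

```text
t: 18.85
ee_pos: [0.4742, 0.2213, 0.0661]
orientation: [0.677, 0.736, -0.003, -0.002]
force: [-0.4, 0.3, -0.1]
finger_gap: 0.0281
finger_force: 0.0
```

>>> move_arm --moves '[{"x": -0.043, "y": 0.0085, "z": 0, "wx": 0, "wy": 0, "wz": 0}, {"x": -0.043, "y": 0.0085, "z": 0, "wx": 0, "wy": 0, "wz": 0}, {"x": 0, "y": 0, "z": 0, "wx": 0, "wy": 0, "wz": 0}, {"x": 0, "y": 0, "z": 0, "wx": 0, "wy": 0, "wz": 0}, {"x": 0, "y": 0, "z": 0, "wx": 0, "wy": 0, "wz": 0}]'

```text
t: 19.35
ee_pos: [0.5008, 0.1386, 0.0688]
orientation: [0.677, 0.736, 0.0, -0.0]
force: [-0.9, 0.4, 0.5]
finger_gap: 0.0281
finger_force: 0.0
```

```bash
python3 - <<'E'
from st import *
go(*world(2,-26),.0297,4.8)
E
```

```text
pos [0.5008 0.1386 0.0688] yaw 4.8 -> wz -0.0 alt 180.0 shift mm [-0.4  0.3 39.1] j6 0.08 tz [-0.  0. -1.] t 19.35
```

>>> move_arm --moves '[{"x": 0, "y": 0, "z": 0.018, "wx": 0, "wy": 0, "wz": 0}, {"x": 0, "y": 0, "z": 0.012, "wx": 0, "wy": 0, "wz": 0}, {"x": 0, "y": 0, "z": 0.01, "wx": 0, "wy": 0, "wz": 0}, {"x": 0, "y": 0, "z": 0, "wx": 0, "wy": 0, "wz": 0}, {"x": 0, "y": 0, "z": 0, "wx": 0, "wy": 0, "wz": 0}]'

```text
t: 19.85
ee_pos: [0.5008, 0.1384, 0.0284]
orientation: [0.677, 0.736, -0.0, -0.0]
force: [-0.1, -0.6, -0.0]
finger_gap: 0.0281
finger_force: 0.0
```

>>> move_arm --moves '[{"x": 0, "y": 0, "z": 0, "wx": 0, "wy": 0, "wz": 0}, {"x": 0, "y": 0, "z": 0, "wx": 0, "wy": 0, "wz": 0}, {"x": 0, "y": 0, "z": 0, "wx": 0, "wy": 0, "wz": 0}, {"x": 0, "y": 0, "z": 0, "wx": 0, "wy": 0, "wz": 0}, {"x": 0, "y": 0, "z": -0.004, "wx": 0, "wy": 0, "wz": 0}]' --gripper -1

```text
t: 20.35
ee_pos: [0.5007, 0.1379, 0.0325]
orientation: [0.677, 0.736, -0.0, -0.0]
force: [-0.4, 0.1, -0.5]
finger_gap: 0.0165
finger_force: 7.9
```

>>> move_arm --moves '[{"x": -0.013, "y": 0.001, "z": 0, "wx": 0, "wy": 0, "wz": 0}, {"x": -0.013, "y": 0.001, "z": 0, "wx": 0, "wy": 0, "wz": 0}, {"x": -0.013, "y": 0.001, "z": 0, "wx": 0, "wy": 0, "wz": 0}, {"x": 0, "y": 0, "z": 0, "wx": 0, "wy": 0, "wz": 0}, {"x": 0, "y": 0, "z": 0.004, "wx": 0, "wy": 0, "wz": 0}]'

```text
t: 20.85
ee_pos: [0.5079, 0.0988, 0.029]
orientation: [0.678, 0.735, 0.0, 0.0]
force: [-2.2, -0.8, 13.2]
finger_gap: 0.0162
finger_force: 9.0
```

>>> move_arm --moves '[{"x": 0, "y": 0, "z": 0, "wx": 0, "wy": 0, "wz": 0}, {"x": 0, "y": 0, "z": 0, "wx": 0, "wy": 0, "wz": 0}, {"x": 0, "y": 0, "z": 0, "wx": 0, "wy": 0, "wz": 0}, {"x": 0, "y": 0, "z": 0, "wx": 0, "wy": 0, "wz": 0}, {"x": 0, "y": 0, "z": 0, "wx": 0, "wy": 0, "wz": 0}]'

```text
t: 21.35
ee_pos: [0.5075, 0.0996, 0.0288]
orientation: [0.677, 0.736, 0.0, 0.0]
force: [0.2, -0.8, 2.5]
finger_gap: 0.0165
finger_force: 8.1
```

>>> move_arm --moves '[{"x": 0, "y": 0, "z": 0, "wx": 0, "wy": 0, "wz": 0}, {"x": 0, "y": 0, "z": 0, "wx": 0, "wy": 0, "wz": 0}, {"x": 0, "y": 0, "z": 0, "wx": 0, "wy": 0, "wz": 0}, {"x": 0, "y": 0, "z": -0.01, "wx": 0, "wy": 0, "wz": 0}, {"x": 0, "y": 0, "z": -0.03, "wx": 0, "wy": 0, "wz": 0}]' --gripper -0.41

```text
t: 21.85
ee_pos: [0.5044, 0.0992, 0.0662]
orientation: [0.677, 0.736, -0.003, -0.003]
force: [0.1, 0.2, -0.0]
finger_gap: 0.0278
finger_force: 0.0
```

>>> move_arm --moves '[{"x": 0.033, "y": 0.003, "z": 0, "wx": 0, "wy": 0, "wz": 0}, {"x": 0.032, "y": 0.004, "z": 0, "wx": 0, "wy": 0, "wz": 0}, {"x": 0, "y": 0, "z": 0, "wx": 0, "wy": 0, "wz": -8.5}, {"x": 0, "y": 0, "z": 0, "wx": 0, "wy": 0, "wz": -8.5}, {"x": 0, "y": 0, "z": 0, "wx": 0, "wy": 0, "wz": -8.5}]'

```text
t: 22.35
ee_pos: [0.5089, 0.1653, 0.0694]
orientation: [0.495, 0.869, 0.0, 0.0]
force: [-0.2, -0.7, 0.0]
finger_gap: 0.0278
finger_force: 0.0
```

>>> move_arm --moves '[{"x": 0, "y": 0, "z": 0, "wx": 0, "wy": 0, "wz": -8.5}, {"x": 0, "y": 0, "z": 0, "wx": 0, "wy": 0, "wz": -8.5}, {"x": 0, "y": 0, "z": 0, "wx": 0, "wy": 0, "wz": -8.5}, {"x": 0, "y": 0, "z": 0, "wx": 0, "wy": 0, "wz": -8.5}, {"x": 0, "y": 0, "z": 0, "wx": 0, "wy": 0, "wz": 0}]'

```text
t: 22.85
ee_pos: [0.509, 0.1649, 0.0693]
orientation: [0.223, 0.975, 0.0, 0.0]
force: [-0.4, -0.3, -0.7]
finger_gap: 0.0283
finger_force: 0.0
```

```bash
python3 - <<'E'
from st import *
go(*world(12,0),.0297,64.8)
d=shot('side'); im=d['pixels'].copy()
a=cv2.resize(im[200:340,210:370],None,fx=5,fy=5,interpolation=cv2.INTER_CUBIC)[:600]
for p in [(12,0),(-16,-4),(-45,-6),(5,-65),(-15,60)]:
    q=(pix(d,[*world(*p),.043])-[210,200])*5; cv2.circle(a,tuple(q.astype(int)),3,(255,0,0),-1)
cv2.imwrite('pics/v9.png',a[:,:,::-1])
E
```

```text
pos [0.509  0.1649 0.0693] yaw 64.3 -> wz -0.5 alt 179.5 shift mm [ 0.1  0.1 39.6] j6 -0.91 tz [ 0.  0. -1.] t 22.85
```

View pics/v9.png

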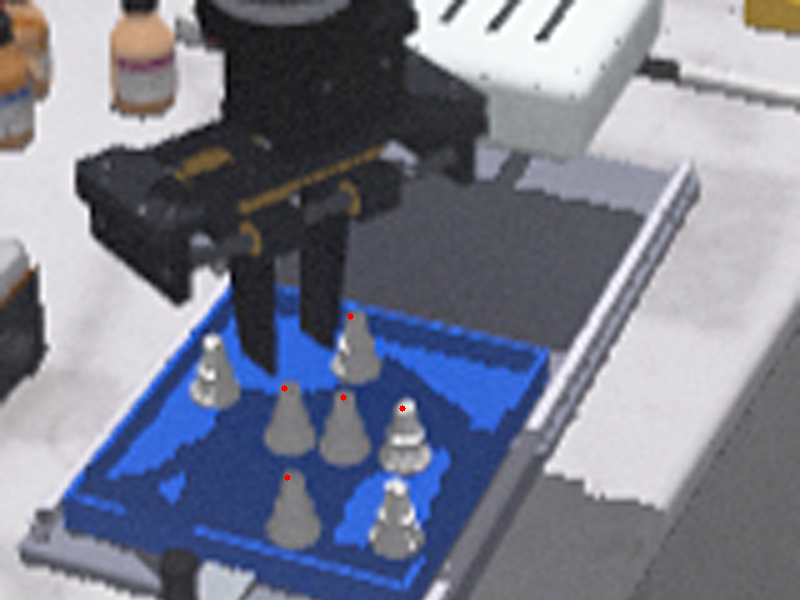

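All seven are standing, with C at (355,345) and E at (292,510) on their targets. Next B, then F.

>>> move_arm --moves '[{"x": 0, "y": 0, "z": 0.018, "wx": 0, "wy": 0, "wz": 0}, {"x": 0, "y": 0, "z": 0.012, "wx": 0, "wy": 0, "wz": 0}, {"x": 0, "y": 0, "z": 0.01, "wx": 0, "wy": 0, "wz": 0}, {"x": 0, "y": 0, "z": 0, "wx": 0, "wy": 0, "wz": 0}, {"x": 0, "y": 0, "z": 0, "wx": 0, "wy": 0, "wz": 0}]'

```text
t: 23.4
ee_pos: [0.5087, 0.1648, 0.0285]
orientation: [0.223, 0.975, -0.0, -0.0]
force: [0.0, -0.1, 0.3]
finger_gap: 0.0282
finger_force: 0.0
```

>>> move_arm --moves '[{"x": 0, "y": 0, "z": 0, "wx": 0, "wy": 0, "wz": 0}, {"x": 0, "y": 0, "z": 0, "wx": 0, "wy": 0, "wz": 0}, {"x": 0, "y": 0, "z": 0, "wx": 0, "wy": 0, "wz": 0}, {"x": 0, "y": 0, "z": 0, "wx": 0, "wy": 0, "wz": 0}, {"x": 0, "y": 0, "z": -0.004, "wx": 0, "wy": 0, "wz": 0}]' --gripper -1

```text
t: 23.9
ee_pos: [0.5085, 0.1647, 0.0325]
orientation: [0.223, 0.975, -0.0, -0.0]
force: [0.3, 0.4, -0.9]
finger_gap: 0.0165
finger_force: 7.9
```

>>> move_arm --moves '[{"x": -0.001, "y": 0.014, "z": 0, "wx": 0, "wy": 0, "wz": 0}, {"x": -0.001, "y": 0.014, "z": 0, "wx": 0, "wy": 0, "wz": 0}, {"x": 0, "y": 0.014, "z": 0, "wx": 0, "wy": 0, "wz": 0}, {"x": 0, "y": 0, "z": 0, "wx": 0, "wy": 0, "wz": 0}, {"x": 0, "y": 0, "z": 0.004, "wx": 0, "wy": 0, "wz": 0}]'

```text
t: 24.4
ee_pos: [0.5295, 0.2026, 0.0289]
orientation: [0.222, 0.975, 0.0, 0.0]
force: [-0.5, 1.4, 13.7]
finger_gap: 0.0161
finger_force: 9.0
```

>>> move_arm --moves '[{"x": 0, "y": 0, "z": 0, "wx": 0, "wy": 0, "wz": 0}, {"x": 0, "y": 0, "z": 0, "wx": 0, "wy": 0, "wz": 0}, {"x": 0, "y": 0, "z": 0, "wx": 0, "wy": 0, "wz": 0}, {"x": 0, "y": 0, "z": 0, "wx": 0, "wy": 0, "wz": 0}, {"x": 0, "y": 0, "z": 0, "wx": 0, "wy": 0, "wz": 0}]'

```text
t: 24.9
ee_pos: [0.529, 0.2016, 0.0287]
orientation: [0.223, 0.975, 0.0, 0.0]
force: [0.6, -0.1, 1.4]
finger_gap: 0.0169
finger_force: 8.0
```

>>> move_arm --moves '[{"x": 0, "y": 0, "z": 0, "wx": 0, "wy": 0, "wz": 0}, {"x": 0, "y": 0, "z": 0, "wx": 0, "wy": 0, "wz": 0}, {"x": 0, "y": 0, "z": 0, "wx": 0, "wy": 0, "wz": 0}, {"x": 0, "y": 0, "z": -0.01, "wx": 0, "wy": 0, "wz": 0}, {"x": 0, "y": 0, "z": -0.03, "wx": 0, "wy": 0, "wz": 0}]' --gripper -0.41

```text
t: 25.4
ee_pos: [0.5261, 0.2009, 0.066]
orientation: [0.223, 0.975, -0.002, -0.003]
force: [-0.4, 0.5, -0.8]
finger_gap: 0.0281
finger_force: 0.0
```

>>> move_arm --moves '[{"x": 0.024, "y": -0.038, "z": 0, "wx": 0, "wy": 0, "wz": 0}, {"x": 0.024, "y": -0.038, "z": 0, "wx": 0, "wy": 0, "wz": 0}, {"x": 0, "y": 0, "z": 0, "wx": 0, "wy": 0, "wz": 0}, {"x": 0, "y": 0, "z": 0, "wx": 0, "wy": 0, "wz": 0}, {"x": 0, "y": 0, "z": 0, "wx": 0, "wy": 0, "wz": 0}]'

```text
t: 25.9
ee_pos: [0.4542, 0.1545, 0.0699]
orientation: [0.223, 0.975, 0.001, 0.001]
force: [0.2, 0.3, 0.4]
finger_gap: 0.0282
finger_force: 0.0
```

```bash
python3 - <<'E'
from st import *
go(*world(-45,-6),.0297,64.3)
d=shot('side'); im=d['pixels'].copy()
a=cv2.resize(im[200:340,210:370],None,fx=5,fy=5,interpolation=cv2.INTER_CUBIC)[:600]
for p in [(35,35),(-16,-4),(-45,-6)]:
    q=(pix(d,[*world(*p),.043])-[210,200])*5; cv2.circle(a,tuple(q.astype(int)),3,(255,0,0),-1)
cv2.imwrite('pics/v10.png',a[:,:,::-1])
E
```

```text
pos [0.4542 0.1545 0.0699] yaw 64.3 -> wz -0.0 alt 180.0 shift mm [ 1.3 -1.  40.2] j6 -0.91 tz [ 0.003  0.001 -1.   ] t 25.9
```

View pics/v10.png

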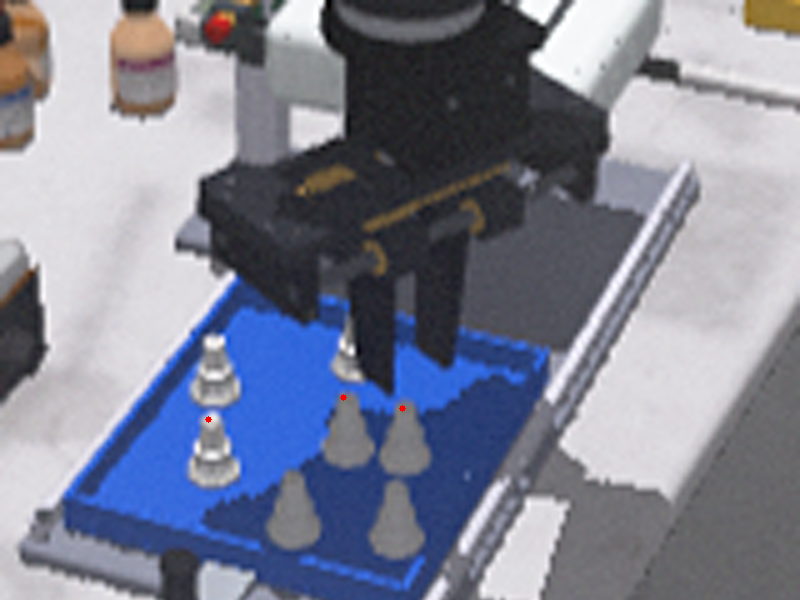

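B is on target. Now F, then rise and rotate towards the knob.

>>> move_arm --moves '[{"x": 0.001, "y": -0.001, "z": 0.018, "wx": 0, "wy": 0, "wz": 0}, {"x": 0, "y": 0, "z": 0.012, "wx": 0, "wy": 0, "wz": 0}, {"x": 0, "y": 0, "z": 0.01, "wx": 0, "wy": 0, "wz": 0}, {"x": 0, "y": 0, "z": 0, "wx": 0, "wy": 0, "wz": 0}, {"x": 0, "y": 0, "z": 0, "wx": 0, "wy": 0, "wz": 0}]'

```text
t: 26.45
ee_pos: [0.4514, 0.1538, 0.0284]
orientation: [0.223, 0.975, -0.0, -0.0]
force: [0.2, 0.1, 0.2]
finger_gap: 0.0281
finger_force: 0.0
```

>>> move_arm --moves '[{"x": 0, "y": 0, "z": 0, "wx": 0, "wy": 0, "wz": 0}, {"x": 0, "y": 0, "z": 0, "wx": 0, "wy": 0, "wz": 0}, {"x": 0, "y": 0, "z": 0, "wx": 0, "wy": 0, "wz": 0}, {"x": 0, "y": 0, "z": 0, "wx": 0, "wy": 0, "wz": 0}, {"x": 0, "y": 0, "z": -0.004, "wx": 0, "wy": 0, "wz": 0}]' --gripper -1

```text
t: 26.95
ee_pos: [0.4509, 0.1536, 0.0325]
orientation: [0.223, 0.975, -0.0, -0.0]
force: [-0.2, -0.2, -0.3]
finger_gap: 0.0165
finger_force: 7.9
```

>>> move_arm --moves '[{"x": 0.0005, "y": -0.008, "z": 0, "wx": 0, "wy": 0, "wz": 0}, {"x": 0.0005, "y": -0.008, "z": 0, "wx": 0, "wy": 0, "wz": 0}, {"x": 0.0005, "y": -0.007, "z": 0, "wx": 0, "wy": 0, "wz": 0}, {"x": 0, "y": 0, "z": 0, "wx": 0, "wy": 0, "wz": 0}, {"x": 0, "y": 0, "z": 0.004, "wx": 0, "wy": 0, "wz": 0}]'

```text
t: 27.45
ee_pos: [0.4404, 0.1334, 0.0291]
orientation: [0.223, 0.975, 0.0, 0.001]
force: [-4.5, 0.3, 14.8]
finger_gap: 0.0165
finger_force: 9.0
```

>>> move_arm --moves '[{"x": 0, "y": 0, "z": 0, "wx": 0, "wy": 0, "wz": 0}, {"x": 0, "y": 0, "z": 0, "wx": 0, "wy": 0, "wz": 0}, {"x": 0, "y": 0, "z": 0, "wx": 0, "wy": 0, "wz": 0}, {"x": 0, "y": 0, "z": 0, "wx": 0, "wy": 0, "wz": 0}, {"x": 0, "y": 0, "z": 0, "wx": 0, "wy": 0, "wz": 0}]'

```text
t: 27.95
ee_pos: [0.4403, 0.1337, 0.0288]
orientation: [0.223, 0.975, 0.0, 0.0]
force: [1.0, -0.9, 1.7]
finger_gap: 0.0167
finger_force: 8.1
```

>>> move_arm --moves '[{"x": 0, "y": 0, "z": 0, "wx": 0, "wy": 0, "wz": 0}, {"x": 0, "y": 0, "z": 0, "wx": 0, "wy": 0, "wz": 0}, {"x": 0, "y": 0, "z": 0, "wx": 0, "wy": 0, "wz": 0}, {"x": 0, "y": 0, "z": -0.01, "wx": 0, "wy": 0, "wz": 0}, {"x": 0, "y": 0, "z": -0.03, "wx": 0, "wy": 0, "wz": 0}]' --gripper -0.41

```text
t: 28.45
ee_pos: [0.4372, 0.1331, 0.0665]
orientation: [0.223, 0.975, -0.001, -0.003]
force: [0.8, 0.5, 0.8]
finger_gap: 0.0283
finger_force: 0.0
```

>>> move_arm --moves '[{"x": 0, "y": 0.03, "z": -0.03, "wx": 0, "wy": 0, "wz": 0}, {"x": 0, "y": 0.03, "z": -0.03, "wx": 0, "wy": 0, "wz": 0}, {"x": 0, "y": 0.04, "z": 0, "wx": 0, "wy": 0, "wz": 0}, {"x": 0, "y": 0.04, "z": 0, "wx": 0, "wy": 0, "wz": 0}, {"x": 0, "y": 0.04, "z": 0, "wx": 0, "wy": 0, "wz": 0}]'

```text
t: 28.95
ee_pos: [0.519, 0.2974, 0.13]
orientation: [0.223, 0.975, 0.0, 0.001]
force: [0.6, -0.8, 0.4]
finger_gap: 0.028
finger_force: 0.0
```

>>> move_arm --moves '[{"x": 0, "y": 0, "z": 0, "wx": 0, "wy": 0, "wz": 8.5}, {"x": 0, "y": 0, "z": 0, "wx": 0, "wy": 0, "wz": 8.5}, {"x": 0, "y": 0, "z": 0, "wx": 0, "wy": 0, "wz": 8.5}, {"x": 0, "y": 0, "z": 0, "wx": 0, "wy": 0, "wz": 8.5}, {"x": 0, "y": 0, "z": 0, "wx": 0, "wy": 0, "wz": 8.5}]'

```text
t: 29.45
ee_pos: [0.5181, 0.2959, 0.1293]
orientation: [0.563, 0.826, 0.0, -0.0]
force: [-0.1, -1.0, -0.7]
finger_gap: 0.0282
finger_force: 0.0
```

>>> move_arm --moves '[{"x": 0, "y": 0, "z": 0, "wx": 0, "wy": 0, "wz": 8.5}, {"x": 0, "y": 0, "z": 0, "wx": 0, "wy": 0, "wz": 8.5}, {"x": 0, "y": 0, "z": 0, "wx": 0, "wy": 0, "wz": 0}, {"x": 0, "y": 0, "z": 0, "wx": 0, "wy": 0, "wz": 0}, {"x": 0, "y": 0, "z": 0, "wx": 0, "wy": 0, "wz": 0}]' --gripper -0.1

```text
t: 29.95
ee_pos: [0.5181, 0.2958, 0.1289]
orientation: [0.676, 0.737, 0.0, -0.0]
force: [-0.4, 0.6, -0.8]
finger_gap: 0.0428
finger_force: 0.0
```

```bash
python3 - <<'E'
from st import *
go(.487,.303,.02,4.8); print(tray((.487,.303)))
c=shot('top','t3.png'); d=shot('side','s3.png')
for z in (.017,):
  for u,v,A in stoppers(c): print(round(u,1),round(v,1),A,tray(onz(c,u,v,z)))
a=cv2.resize(c['pixels'][190:300,125:265],None,fx=4,fy=4,interpolation=cv2.INTER_CUBIC)
b=cv2.resize(d['pixels'][200:340,210:370],(503,440),interpolation=cv2.INTER_CUBIC)
cv2.imwrite('pics/v11.png',cv2.resize(np.hstack([a,b]),(800,331))[:,:,::-1])
E
```

```text
pos [0.5181 0.2958 0.1289] yaw 4.9 -> wz 0.1 alt -179.9 shift mm [  9.8 -30.4 108.9] j6 0.34 tz [ 0.  0. -1.] t 29.95
[  1.7 139.3]
179.6 264.9 2921 [-61.   49.6]
208.6 260.7 2853 [-56.9 -25.5]
174.1 247.7 2864 [-15.7  60.6]
198.5 245.7 2859 [-16.3  -2.3]
221.9 235.6 2822 [  4.3 -64.7]
182.2 227.1 2807 [35.6 36.2]
203.2 215.7 2804 [ 60.3 -20. ]
```

View pics/v11.png

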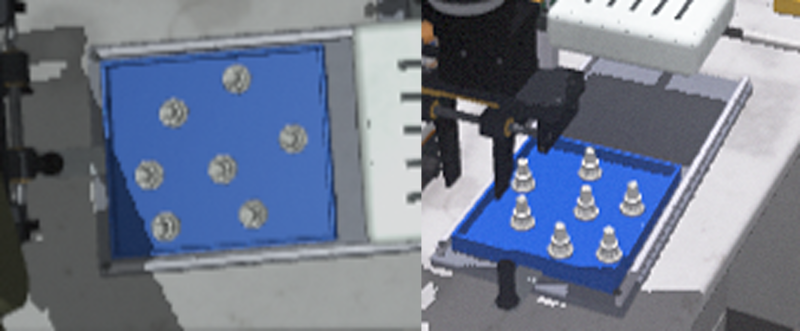

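All seven are upright and evenly spread; the closest pair, D and F, are 47 mm apart. The knob is at (50,163) in the left crop. I'll grip it now.

>>> move_arm --moves '[{"x": 0.012, "y": -0.031, "z": 0, "wx": 0, "wy": 0, "wz": 0}, {"x": 0, "y": 0, "z": 0.03, "wx": 0, "wy": 0, "wz": 0}, {"x": 0, "y": 0, "z": 0.03, "wx": 0, "wy": 0, "wz": 0}, {"x": 0, "y": 0, "z": 0, "wx": 0, "wy": 0, "wz": 0}, {"x": 0, "y": 0, "z": 0, "wx": 0, "wy": 0, "wz": 0}]'

```text
t: 30.55
ee_pos: [0.486, 0.305, 0.0686]
orientation: [0.677, 0.736, -0.001, -0.0]
force: [-0.3, 0.3, -0.1]
finger_gap: 0.0429
finger_force: 0.0
```

>>> move_arm --moves '[{"x": 0, "y": 0, "z": 0.02, "wx": 0, "wy": 0, "wz": 0}, {"x": 0, "y": 0, "z": 0.015, "wx": 0, "wy": 0, "wz": 0}, {"x": 0, "y": 0, "z": 0.01, "wx": 0, "wy": 0, "wz": 0}, {"x": 0, "y": 0, "z": 0, "wx": 0, "wy": 0, "wz": 0}, {"x": 0, "y": 0, "z": 0, "wx": 0, "wy": 0, "wz": 0}]'

```text
t: 31.05
ee_pos: [0.4865, 0.3052, 0.024]
orientation: [0.677, 0.736, 0.0, 0.0]
force: [0.0, -0.4, 0.3]
finger_gap: 0.0429
finger_force: 0.0
```

>>> move_arm --moves '[{"x": 0, "y": 0, "z": 0, "wx": 0, "wy": 0, "wz": 0}, {"x": 0, "y": 0, "z": 0, "wx": 0, "wy": 0, "wz": 0}, {"x": 0, "y": 0, "z": 0, "wx": 0, "wy": 0, "wz": 0}, {"x": 0, "y": 0, "z": 0, "wx": 0, "wy": 0, "wz": 0}, {"x": 0, "y": 0, "z": 0, "wx": 0, "wy": 0, "wz": 0}]' --gripper -1 --newtons 20

```text
t: 31.55
ee_pos: [0.487, 0.3053, 0.0241]
orientation: [0.677, 0.736, 0.001, 0.0]
force: [2.3, 0.5, -0.1]
finger_gap: 0.0149
finger_force: 19.9
```

```bash
python3 - <<'E'
from st import *
c=shot('top')
print(observe()['finger_gap'],observe()['finger_force'],tray(observe()['ee_pos']),[tuple(tray(onz(c,u,v,.017))) for u,v,A in stoppers(c)])
E
```

```text
0.014934774030651587 19.912798224504513 [  1.9 141.7] [(np.float64(-61.0), np.float64(49.5)), (np.float64(-56.9), np.float64(-25.5)), (np.float64(-15.7), np.float64(60.6)), (np.float64(-16.3), np.float64(-2.3)), (np.float64(4.3), np.float64(-64.7)), (np.float64(35.5), np.float64(36.2)), (np.float64(60.3), np.float64(-20.0))]
```

>>> move_arm --moves '[{"x": -0.003, "y": 0, "z": 0, "wx": 0, "wy": 0, "wz": 0}, {"x": -0.006, "y": 0, "z": 0, "wx": 0, "wy": 0, "wz": 0}, {"x": -0.009, "y": 0, "z": 0, "wx": 0, "wy": 0, "wz": 0}, {"x": -0.011, "y": 0, "z": 0, "wx": 0, "wy": 0, "wz": 0}, {"x": -0.011, "y": 0, "z": 0, "wx": 0, "wy": 0, "wz": 0}]'

```text
t: 32.1
ee_pos: [0.49, 0.2644, 0.0241]
orientation: [0.677, 0.736, 0.0, 0.0]
force: [2.7, 3.2, 1.3]
finger_gap: 0.0152
finger_force: 19.9
```

>>> move_arm --moves '[{"x": -0.011, "y": 0, "z": 0, "wx": 0, "wy": 0, "wz": 0}, {"x": -0.011, "y": 0, "z": 0, "wx": 0, "wy": 0, "wz": 0}, {"x": -0.011, "y": 0, "z": 0, "wx": 0, "wy": 0, "wz": 0}, {"x": -0.011, "y": 0, "z": 0, "wx": 0, "wy": 0, "wz": 0}, {"x": -0.011, "y": 0, "z": 0, "wx": 0, "wy": 0, "wz": 0}]'

```text
t: 32.6
ee_pos: [0.4941, 0.2096, 0.024]
orientation: [0.677, 0.736, -0.0, -0.0]
force: [-0.2, 2.3, 4.8]
finger_gap: 0.0149
finger_force: 20.0
```

>>> move_arm --moves '[{"x": -0.011, "y": 0, "z": 0, "wx": 0, "wy": 0, "wz": 0}, {"x": -0.011, "y": 0, "z": 0, "wx": 0, "wy": 0, "wz": 0}, {"x": -0.011, "y": 0, "z": 0, "wx": 0, "wy": 0, "wz": 0}, {"x": -0.011, "y": 0, "z": 0, "wx": 0, "wy": 0, "wz": 0}, {"x": -0.011, "y": 0, "z": 0, "wx": 0, "wy": 0, "wz": 0}]'

```text
t: 33.1
ee_pos: [0.4982, 0.1549, 0.024]
orientation: [0.677, 0.736, -0.0, -0.001]
force: [-0.6, 3.2, 6.1]
finger_gap: 0.0147
finger_force: 20.0
```

>>> move_arm --moves '[{"x": -0.01, "y": 0, "z": 0, "wx": 0, "wy": 0, "wz": 0}, {"x": -0.01, "y": 0, "z": 0, "wx": 0, "wy": 0, "wz": 0}, {"x": -0.008, "y": 0, "z": 0, "wx": 0, "wy": 0, "wz": 0}, {"x": -0.006, "y": 0, "z": 0, "wx": 0, "wy": 0, "wz": 0}, {"x": -0.004, "y": 0, "z": 0, "wx": 0, "wy": 0, "wz": 0}]'

```text
t: 33.6
ee_pos: [0.5011, 0.1168, 0.0239]
orientation: [0.677, 0.736, -0.001, -0.001]
force: [-1.5, 2.0, 8.3]
finger_gap: 0.015
finger_force: 20.0
```

```bash
python3 - <<'E'
from st import *
print(observe()['finger_gap'],tray(observe()['ee_pos']),observe()['force'])
E
```

```text
0.014973100079021487 [  0.1 -47.3] [-1.50395718  2.00680831  8.32263095]
```

>>> move_arm --moves '[{"x": -0.003, "y": 0, "z": 0, "wx": 0, "wy": 0, "wz": 0}, {"x": -0.003, "y": 0, "z": 0, "wx": 0, "wy": 0, "wz": 0}, {"x": -0.002, "y": 0, "z": 0, "wx": 0, "wy": 0, "wz": 0}, {"x": -0.002, "y": 0, "z": 0, "wx": 0, "wy": 0, "wz": 0}, {"x": 0, "y": 0, "z": 0, "wx": 0, "wy": 0, "wz": 0}]'

```text
t: 34.1
ee_pos: [0.5018, 0.1075, 0.0239]
orientation: [0.677, 0.736, -0.001, -0.001]
force: [-2.0, 4.4, 7.1]
finger_gap: 0.0152
finger_force: 20.0
```

>>> move_arm --moves '[{"x": -0.001, "y": 0, "z": 0, "wx": 0, "wy": 0, "wz": 0}, {"x": -0.001, "y": 0, "z": 0, "wx": 0, "wy": 0, "wz": 0}, {"x": 0, "y": 0, "z": 0, "wx": 0, "wy": 0, "wz": 0}, {"x": 0, "y": 0, "z": 0, "wx": 0, "wy": 0, "wz": 0}, {"x": 0, "y": 0, "z": 0, "wx": 0, "wy": 0, "wz": 0}]'

```text
t: 34.6
ee_pos: [0.5018, 0.1075, 0.0239]
orientation: [0.677, 0.736, 0.001, -0.002]
force: [-2.0, 10.1, 7.4]
finger_gap: 0.0151
finger_force: 20.0
```

The force rises to 10 N after 198 mm of travel, so the tray is at its stop. I'll release, rise, look and move toward the lever.

>>> move_arm --moves '[{"x": 0, "y": 0, "z": 0, "wx": 0, "wy": 0, "wz": 0}, {"x": 0, "y": 0, "z": 0, "wx": 0, "wy": 0, "wz": 0}, {"x": 0, "y": 0, "z": 0, "wx": 0, "wy": 0, "wz": 0}, {"x": 0, "y": 0, "z": 0, "wx": 0, "wy": 0, "wz": 0}, {"x": 0, "y": 0, "z": 0, "wx": 0, "wy": 0, "wz": 0}]' --gripper -0.2

```text
t: 35.1
ee_pos: [0.5025, 0.1054, 0.0232]
orientation: [0.677, 0.736, -0.0, -0.0]
force: [-0.3, 0.6, -0.1]
finger_gap: 0.0378
finger_force: 0.0
```

>>> move_arm --moves '[{"x": 0, "y": 0, "z": -0.03, "wx": 0, "wy": 0, "wz": 0}, {"x": 0.02, "y": 0, "z": -0.045, "wx": 0, "wy": 0, "wz": 0}, {"x": 0.02, "y": 0, "z": -0.045, "wx": 0, "wy": 0, "wz": 0}, {"x": 0, "y": 0, "z": -0.05, "wx": 0, "wy": 0, "wz": 0}, {"x": 0, "y": 0, "z": -0.05, "wx": 0, "wy": 0, "wz": 0}]'

```text
t: 35.6
ee_pos: [0.4989, 0.146, 0.2453]
orientation: [0.677, 0.736, -0.0, -0.0]
force: [0.3, -0.1, -0.2]
finger_gap: 0.0379
finger_force: 0.0
```

```bash
python3 - <<'E'
from st import *
go(.362,-.385,.25,11)
c=shot('top'); d=shot('side')
a=cv2.resize(c['pixels'][180:300,125:345],(800,436)); b=cv2.resize(d['pixels'][140:340,210:400],(570,600),interpolation=cv2.INTER_CUBIC)
cv2.imwrite('pics/v12.png',b[:,:,::-1])
E
```

```text
pos [0.4989 0.146  0.2453] yaw 4.8 -> wz -6.2 alt 173.8 shift mm [-495.1 -235.7   -4.5] j6 0.1 tz [-0.001 -0.    -1.   ] t 35.6
```

View pics/v12.png

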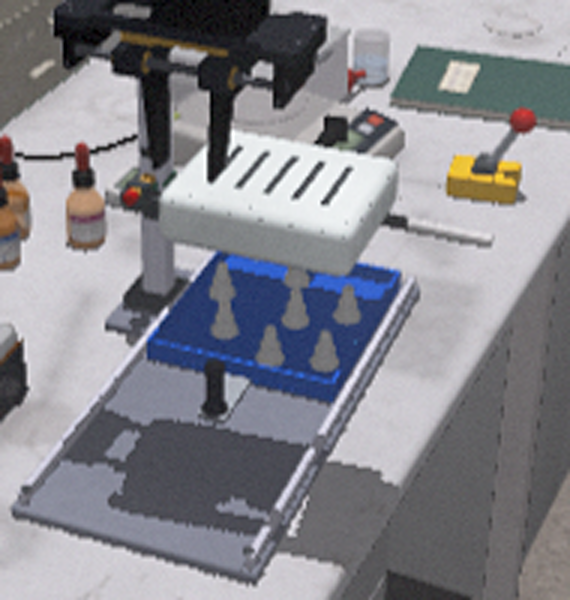

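The tray is home, with all seven stoppers still standing, (222,285) to (324,350). On to the lever.

>>> move_arm --moves '[{"x": 0, "y": 0, "z": 0, "wx": 0, "wy": 0, "wz": -6.2}, {"x": -0.02, "y": -0.01, "z": -0.01, "wx": 0, "wy": 0, "wz": 0}, {"x": -0.041, "y": -0.0195, "z": 0, "wx": 0, "wy": 0, "wz": 0}, {"x": -0.041, "y": -0.0195, "z": 0, "wx": 0, "wy": 0, "wz": 0}, {"x": -0.041, "y": -0.0195, "z": 0, "wx": 0, "wy": 0, "wz": 0}]' --gripper -1

```text
t: 36.2
ee_pos: [0.4587, -0.0091, 0.2531]
orientation: [0.636, 0.772, -0.0, -0.0]
force: [0.1, -0.3, -0.3]
finger_gap: 0.0036
finger_force: 0.0
```

>>> move_arm --moves '[{"x": -0.041, "y": -0.0195, "z": 0, "wx": 0, "wy": 0, "wz": 0}, {"x": -0.041, "y": -0.0195, "z": 0, "wx": 0, "wy": 0, "wz": 0}, {"x": -0.041, "y": -0.0195, "z": 0, "wx": 0, "wy": 0, "wz": 0}, {"x": -0.041, "y": -0.0195, "z": 0, "wx": 0, "wy": 0, "wz": 0}, {"x": -0.041, "y": -0.0195, "z": 0, "wx": 0, "wy": 0, "wz": 0}]'

```text
t: 36.7
ee_pos: [0.4017, -0.2293, 0.2532]
orientation: [0.636, 0.771, -0.0, -0.0]
force: [0.1, -0.4, -0.4]
finger_gap: 0.0006
finger_force: 0.0
```

>>> move_arm --moves '[{"x": -0.041, "y": -0.0195, "z": 0, "wx": 0, "wy": 0, "wz": 0}, {"x": -0.041, "y": -0.0195, "z": 0, "wx": 0, "wy": 0, "wz": 0}, {"x": -0.04, "y": -0.0195, "z": 0, "wx": 0, "wy": 0, "wz": 0}, {"x": 0, "y": 0, "z": 0, "wx": 0, "wy": 0, "wz": 0}, {"x": 0, "y": 0, "z": 0, "wx": 0, "wy": 0, "wz": 0}]'

```text
t: 37.2
ee_pos: [0.3679, -0.3589, 0.2527]
orientation: [0.637, 0.771, 0.0, -0.001]
force: [0.5, 0.6, 0.7]
finger_gap: 0.0005
finger_force: 0.0
```

```bash
python3 - <<'E'
from st import *
go(.360,-.386,.07,11)
d=shot('side');hsv=cv2.cvtColor(d['pixels'],cv2.COLOR_RGB2HSV)
m=cv2.inRange(hsv,(0,150,80),(6,255,255))|cv2.inRange(hsv,(174,150,80),(180,255,255)); m[:160]=0;m[210:]=0;m[:,:370]=0;m[:,400:]=0
M=cv2.moments(m,True);u,v=M['m10']/M['m00'],M['m01']/M['m00'];print(u,v,M['m00'],tri(shot('top'),(414.37,277.3),d,(u,v)),onz(d,u,v,.083))
E
```

```text
pos [ 0.3679 -0.3589  0.2527] yaw 10.8 -> wz -0.2 alt 179.8 shift mm [-25.4 -12.8 182.6] j6 -1.07 tz [-0.001  0.002 -1.   ] t 37.2
383.55172413793105 178.75862068965517 29.0 (array([ 0.40123881, -0.3770288 ,  0.08334535]), np.float64(0.0010065989692756851)) [ 0.40100067 -0.37805524  0.083     ]
```

>>> move_arm --moves '[{"x": -0.025, "y": -0.013, "z": 0, "wx": 0, "wy": 0, "wz": 0}, {"x": 0, "y": 0, "z": 0.045, "wx": 0, "wy": 0, "wz": 0}, {"x": 0, "y": 0, "z": 0.045, "wx": 0, "wy": 0, "wz": 0}, {"x": 0, "y": 0, "z": 0.045, "wx": 0, "wy": 0, "wz": 0}, {"x": 0, "y": 0, "z": 0, "wx": 0, "wy": 0, "wz": 0}]'

```text
t: 37.8
ee_pos: [0.358, -0.3799, 0.1115]
orientation: [0.635, 0.772, 0.002, -0.007]
force: [0.5, 0.0, -0.2]
finger_gap: 0.0003
finger_force: 0.0
```

>>> move_arm --moves '[{"x": 0, "y": 0, "z": 0.03, "wx": 0, "wy": 0, "wz": 0}, {"x": 0, "y": 0, "z": 0.017, "wx": 0, "wy": 0, "wz": 0}, {"x": 0, "y": 0, "z": 0, "wx": 0, "wy": 0, "wz": 0}, {"x": 0, "y": 0, "z": 0, "wx": 0, "wy": 0, "wz": 0}, {"x": 0, "y": 0, "z": 0, "wx": 0, "wy": 0, "wz": 0}]'

```text
t: 38.3
ee_pos: [0.362, -0.3866, 0.0744]
orientation: [0.636, 0.772, -0.0, 0.002]
force: [-0.3, 0.8, 0.6]
finger_gap: 0.0007
finger_force: 0.0
```

```bash
python3 - <<'E'
from st import *
s=observe(); d=shot('side'); go(.4354+.0075,-.3692,.07,11)
a=cv2.resize(d['pixels'][130:230,340:440],None,fx=4,fy=4,interpolation=cv2.INTER_CUBIC)
cv2.imwrite('pics/v13.png',a[:,:,::-1])
E
```

```text
pos [ 0.3618 -0.3866  0.0742] yaw 11.0 -> wz -0.0 alt 180.0 shift mm [ 1.6 82.9  4.3] j6 -1.11 tz [ 0.002 -0.003 -1.   ] t 38.35
```

View pics/v13.png

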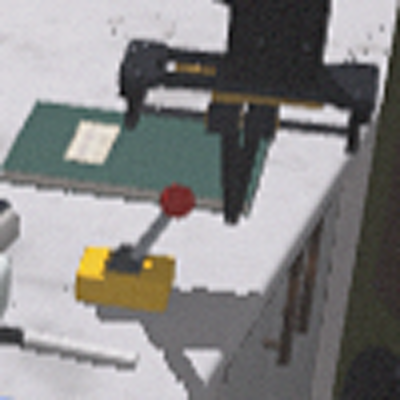

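The closed fingers are beside the ball (tip at (233,215), ball at (177,200)) on its off side. I'll push across.

>>> move_arm --moves '[{"x": 0, "y": 0.012, "z": 0.003, "wx": 0, "wy": 0, "wz": 0}, {"x": 0, "y": 0.014, "z": 0, "wx": 0, "wy": 0, "wz": 0}, {"x": 0, "y": 0.014, "z": 0, "wx": 0, "wy": 0, "wz": 0}, {"x": 0, "y": 0.014, "z": 0, "wx": 0, "wy": 0, "wz": 0}, {"x": 0, "y": 0.012, "z": 0, "wx": 0, "wy": 0, "wz": 0}]'

```text
t: 38.85
ee_pos: [0.4271, -0.3725, 0.0687]
orientation: [0.636, 0.772, 0.0, 0.0]
force: [-0.6, -0.8, 0.6]
finger_gap: 0.0005
finger_force: 0.6
```

>>> move_arm --moves '[{"x": 0, "y": 0.006, "z": 0, "wx": 0, "wy": 0, "wz": 0}, {"x": 0, "y": 0.004, "z": 0, "wx": 0, "wy": 0, "wz": 0}, {"x": 0, "y": 0.003, "z": 0, "wx": 0, "wy": 0, "wz": 0}, {"x": 0, "y": 0, "z": 0, "wx": 0, "wy": 0, "wz": 0}, {"x": 0, "y": 0, "z": 0, "wx": 0, "wy": 0, "wz": 0}]'

```text
t: 39.35
ee_pos: [0.4381, -0.3704, 0.0686]
orientation: [0.636, 0.771, 0.0, -0.0]
force: [-0.0, 0.4, 0.1]
finger_gap: 0.0004
finger_force: 0.0
```

```bash
cat > ball.py <<'E'
from st import *
s=observe(); print(s['ee_pos'],s['force'])
d=shot('side');hsv=cv2.cvtColor(d['pixels'],cv2.COLOR_RGB2HSV)
m=cv2.inRange(hsv,(0,150,80),(6,255,255))|cv2.inRange(hsv,(174,150,80),(180,255,255)); m[:150]=0;m[210:]=0;m[:,:350]=0;m[:,400:]=0
M=cv2.moments(m,True);u,v=M['m10']/M['m00'],M['m01']/M['m00'];p=onz(d,u,v,.083)
b=(p[:2]-[.4354,-.3692])@[np.cos(np.radians(11)),np.sin(np.radians(11))]; print(u,v,M['m00'],p,'box x',b)
E
python3 ball.py
```

```text
[ 0.4380807  -0.37035967  0.06859216] [-0.00863372  0.36202607  0.07515967]
364.57142857142856 176.0 35.0 [ 0.45805178 -0.3706156   0.083     ] box x 0.021965490538376875
```

>>> move_arm --moves '[{"x": 0, "y": 0.003, "z": 0, "wx": 0, "wy": 0, "wz": 0}, {"x": 0, "y": 0.003, "z": 0, "wx": 0, "wy": 0, "wz": 0}, {"x": 0, "y": 0, "z": 0, "wx": 0, "wy": 0, "wz": 0}, {"x": 0, "y": 0, "z": 0, "wx": 0, "wy": 0, "wz": 0}, {"x": 0, "y": 0, "z": 0, "wx": 0, "wy": 0, "wz": 0}]'

```text
t: 39.9
ee_pos: [0.4442, -0.3693, 0.0688]
orientation: [0.636, 0.771, 0.0, 0.0]
force: [0.5, 0.6, -0.5]
finger_gap: 0.0008
finger_force: 0.0
```

>>> move_arm --moves '[{"x": 0, "y": 0.002, "z": 0, "wx": 0, "wy": 0, "wz": 0}, {"x": 0, "y": 0.002, "z": 0, "wx": 0, "wy": 0, "wz": 0}, {"x": 0, "y": 0, "z": 0, "wx": 0, "wy": 0, "wz": 0}, {"x": 0, "y": 0, "z": 0, "wx": 0, "wy": 0, "wz": 0}, {"x": 0, "y": 0, "z": 0, "wx": 0, "wy": 0, "wz": 0}]'

```text
t: 40.4
ee_pos: [0.4476, -0.3685, 0.0685]
orientation: [0.636, 0.771, -0.0, -0.0]
force: [-4.5, -0.6, -0.1]
finger_gap: 0.0003
finger_force: 1.8
```

```bash
python3 ball.py
```

```text
[ 0.44759561 -0.36851842  0.06849032] [-4.52023771 -0.59388712 -0.1183486 ]
361.0357142857143 176.89285714285714 28.0 [ 0.46558307 -0.36006687  0.083     ] box x 0.03137120502726366
```

Force of 4.5 N and the ball at box x = +31 mm: the lever is fully over. I'll back away, rise and check everything.

>>> move_arm --moves '[{"x": 0, "y": -0.02, "z": 0, "wx": 0, "wy": 0, "wz": 0}, {"x": 0, "y": -0.03, "z": 0, "wx": 0, "wy": 0, "wz": 0}, {"x": 0, "y": -0.01, "z": -0.04, "wx": 0, "wy": 0, "wz": 0}, {"x": 0, "y": 0, "z": -0.05, "wx": 0, "wy": 0, "wz": 0}, {"x": -0.02, "y": 0, "z": -0.04, "wx": 0, "wy": 0, "wz": 0}]'

```text
t: 40.95
ee_pos: [0.392, -0.3988, 0.2011]
orientation: [0.636, 0.772, 0.001, 0.001]
force: [0.1, -0.9, 0.1]
finger_gap: 0.0006
finger_force: 0.0
```

>>> move_arm --moves '[{"x": -0.03, "y": 0, "z": 0, "wx": 0, "wy": 0, "wz": 0}, {"x": -0.03, "y": 0, "z": 0, "wx": 0, "wy": 0, "wz": 0}, {"x": 0, "y": 0, "z": 0, "wx": 0, "wy": 0, "wz": 0}, {"x": 0, "y": 0, "z": 0, "wx": 0, "wy": 0, "wz": 0}, {"x": 0, "y": 0, "z": 0, "wx": 0, "wy": 0, "wz": 0}]'

```text
t: 41.45
ee_pos: [0.4038, -0.4576, 0.1982]
orientation: [0.636, 0.771, 0.0, -0.0]
force: [-0.7, -0.2, -0.2]
finger_gap: 0.0005
finger_force: 0.0
```

```bash
python3 ball.py; python3 - <<'E'
from st import *
d=shot('side'); b=cv2.resize(d['pixels'][140:300,230:410],(675,600),interpolation=cv2.INTER_CUBIC)
cv2.imwrite('pics/v14.png',b[:,:,::-1])
E
```

```text
[ 0.40377891 -0.45757023  0.19821025] [-0.73051435 -0.15575879 -0.17201101]
361.6 176.31428571428572 35.0 [ 0.46537965 -0.36457522  0.083     ] box x 0.030311285832774443
```

View pics/v14.png

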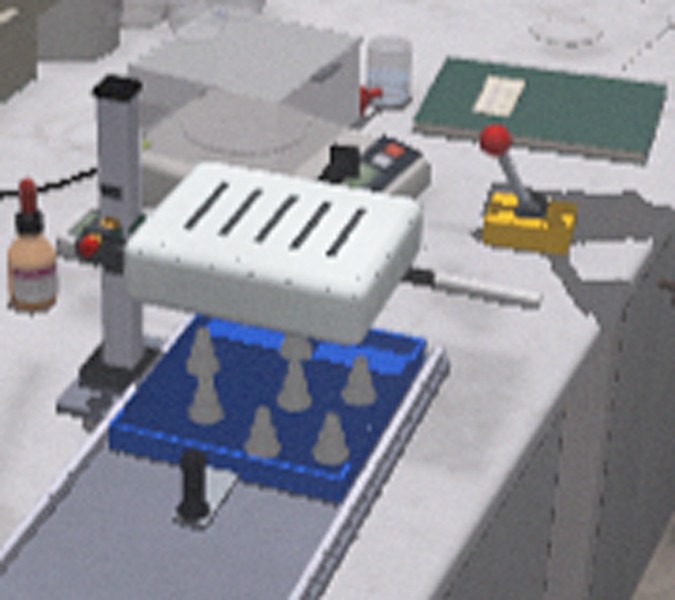

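The lever leans fully over, with the ball at (495,138). All seven stoppers stand spread on the tray under the raised lamp, and the marker and bottle haven't moved. I'm handing in.

```bash
python3 -c "
from workcell import *
print(finish_job())"
```

```text
the job is handed in; nothing more can be done
None
```

I handed in the job with the lamp on the green tooth, seven stoppers spread (closest pair 47 mm between centres), the tray home and the lever on; I don't know the verdict, and I viewed 16 pictures, 2 over the limit of 14.

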